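Push the hood window up to the pointer and start the fan

ROBOT

A 6-joint arm with a two-finger parallel gripper is mounted at the origin on a cart in front of the work surface, level with it; the furniture and walls round the work are solid. World frame = base frame: x ahead of the robot, y to its left, z up, the work surface at z = 0. Lengths are in m, angles in rad, forces in N, time in s.
With the tool pointing down it reaches from about 0.35 to 0.875 m from the base axis. Payload 4.2 kg.
Tool frame: the origin (TCP) lies midway between the tips of the shut fingers; the grasp point (between the pads) lies behind it (robot.hold_point_z is the z of the grasp point in the tool frame, in m); z points along the fingers, y is the direction in which the jaws open and shut (so a half turn about z gives the same grasp; the last joint's range is limited). The gripper opens to 87 mm and grips with 3 to 60 N. Pads are 19 mm wide; open, the fingers measure 117 mm over their backs; the gripper's body (75 mm by 190 mm) begins 51 mm behind the grasp point.
Start: joints at [1.406, 0.385, 0.008, 0, -1.194, -0.259], TCP at [0.257, 0.57, 0.223] pointing down, gripper open.
Joint ranges: [-3.14, 3.14], [-1.21, 2.06], [-1.07, 1.41], [-3.16, 2.05], [-2.99, -0.16], [-3.1, 3.1]. Speed limits (rad/s): [2.79, 2.79, 3.14, 3.14, 3.14, 3.14].

INTERFACE

Orientations are given as a unit quaternion [x, y, z, w].
In Python, from workcell import robot gives the robot as it stands.
- The arm moves only by the tool jog_arm, never from a script. Its argument "series" is one flat list of numbers, 5 for each row, row after row: the finger opening in cm, from 0 to 8.7, then the shift along the tool's x, y, z in cm, then the turn about the tool's z in units of 8 degrees (1.0 is 8 degrees). In form: [hand, dx, dy, dz, roll, hand, dx, dy, dz, roll, ...]. A call has 1 to 20 rows; each row shifts and turns the commanded pose from where the row before left it, along the tool's axes as they then stand; what a row does not reach is not made up. A row lasts 1/8 s, in which the tool goes at most 62.5 mm and 10.7 degrees, less where a joint would pass 70% of its speed; a pose out of reach is approached as far as the arm can. A call with a gripper value outside its range is refused whole. The fingers move at their own pace and stop on an object; "newtons" is the grip in N (left out, the last holds). Time passes only in rows, so rows that do not move let the fingers close. It gives the time, the measured TCP pose, the force and the opening at its end, in the units of the state.
- robot.read_state(): the state, without advancing time (a new reading comes with each control period).
- robot.camera(name): name is "side" or "top"; returns a dict with "frame" (420x560x3 uint8, red, green, blue), "fx", "fy", "cx", "cy" (pixels), "pose" (4x4, takes a point from camera to world coordinates). Camera axes: x right, y down, z forward; pixel columns grow to the right and rows downward; lengths in m; the calibration is good to about 2 mm. A picture is of the moment at which its call begins. There is no depth.
- robot.job_done(): hands the job in, once; it reports no verdict.
The state is a dict: "time_s": time; "joint_pos": joint angles; "qd": joint speeds; "joint_efforts": joint torques, N m; "eef_pos": TCP position; "ee_rot": TCP orientation; "contact_force": force on the tool from outside, world axes, zero at the start; "torque": the same for the moment, N m; "grip_width": opening from 0.0 (shut) to 1.0 (fully open).
Only numpy, scipy, OpenCV 4.12 (cv2) and the standard library are available. Lean on these libraries where they do the work, as an engineer would, in place of code of your own. Each camera call takes 0.05 s, during which the arm holds its last target.

TASK

Nothing is to be gripped in this job: with your fingertips under the lip, push the sloping window of the small biscuit hood up until its lip is level with the pointer clamped on the hood's left rail, touching the window nowhere but beneath its lip, and leave it there. Then press the fan button on the control box at the hood's right side fully down and let it go. Do not shift the pointer, the cup, the label roll, the stamp or the biscuit packet.

Things in the scene. Friction and masses are not known exactly. Their poses are not given: they have to be found in the camera images.
- hood: Fixed white hood 330 mm wide (y), 200 deep (x), 268 high. Origin on the table, mid front foot edge; x into the hood, y to its left. Front upright to a sill at z 60 mm, then leaning back 42 deg: up the slope = hood (0.669,0,0.743), outward = (-0.743,0,0.669). Aluminium rails 24 mm wide run up at y = +153 and -153 mm. Control box 70x75x50 mm high at hood x 60, y -200 mm.
- sash (a joint): Travel of the clear window up the slope, m: 0 shut, 0.115 upper stop. Equals pointer when the lip is level with the pointer. Balanced by hidden counterweights; about 4 N of guide friction (damping 15 N s/m) resists it and it stays where it is left. In the rules sash_c0 is the lower half of the lip; sash_c1 to c6 are its upper half, the pane and the frame.
- sash_lip (a point): Centre of the lip on the window's lower edge; z up the slope, -x outward, y to hood's left. Grey metal ledge 240 mm long (y), 12 mm thick (6 mm either side of this point), its free edge 15 mm outward of here, window's mid-plane 15 mm inward. Shut, it is 55 mm up the slope from the sill; the space under the lip is free, back to a fixed white apron 10 mm behind the window's plane.
- pointer (a joint): Position in m of the dark steel pointer along the left rail, on the same scale as sash. It is clamped; leave it.
- pointer_tip (a point): Inner tip of the dark steel pointer (about 30 x 14 mm with a clamp screw) on the front of the hood's left rail, pointing at the window; marks the height for the lip. Axes as sash_lip.
- fan_button (a joint): Travel of the fan button in m: 0 released, 0.006 fully down. Springs back; fully down takes 5 N.
- fan_button_top (a point): Middle of the top face of the round grey button, 28 mm across, in a black housing on top of the control box. It is pressed straight down.
- sachet_cup: Loose bystander: white cup of sachets, 70 mm across, 79 mm high, left of the hood. Origin at the centre of its underside.
- label_roll: Loose bystander: roll of blank labels, 83 mm across, 30 mm high, left of the hood. Origin at the centre of its underside.
- date_stamp: Loose bystander: wooden hand stamp, 26 x 42 x 78 mm, upright, right of the control box. Origin at the centre of its underside.
- packet: Loose bystander: flat packet of biscuits, 88 x 135 x 13 mm, lying in front of the hood's left half. Origin at the centre of its underside.

How it is judged:
By the outcome, as a careful person would: the job done as asked, in the order asked, and still so for the second after the job is handed in, with the robot touching nothing.
It also fails if it takes over 48 s, if anything falls off the work surface, if the arm or the gripper's body presses on something with over 40 N, if the wrist force passes 120 N, or if a joint passes its speed limit or range.

## Working session

There is one attempt and no reset: what is moved stays moved. The work goes in short steps, Python scripts to look and compute and a tool call to move; the robot and the scene stay as the last step left them, time stands still between calls to the robot, and variables do not carry over. Pictures are saved under pics/ and viewed, and the job is handed in when it is done.

Besides the shell and the picture viewer there is one more tool, called after "Call:" by a JSON object that holds its "api" and its "payload". jog_arm: Moves the arm, as the interface text tells. Its arguments: {"type":"object","properties":{"series":{"type":"array"},"newtons":{"type":"number"}},"required":["series"]}

```bash
ls; mkdir -p pics
python3 - <<'E'
from workcell import robot
import cv2,json,numpy as np
print(robot.read_state(), robot.hold_point_z)
for n in("side","top"):
    c=robot.camera(n); cv2.imwrite(f"pics/{n}0.png",c["frame"][:,:,::-1])
    print(n,c["fx"],c["fy"],c["cx"],c["cy"],np.round(c["pose"],4).tolist())
E
```

```text
pics
{'time_s': 0.0, 'joint_pos': array([ 1.40561299e+00,  3.85581662e-01,  6.60950700e-03, -5.11489855e-04,
       -1.19399793e+00, -2.58565935e-01]), 'qd': array([-2.07960171e-03,  1.52667374e-03, -4.37604274e-05,  1.75866388e-04,
        2.85323089e-04,  1.70108997e-03]), 'joint_efforts': array([ 1.30728495e-03, -3.90673542e+01,  1.87400401e+01,  4.21984613e+00,
        1.09819390e-02, -1.86193815e-04]), 'eef_pos': array([0.2567383 , 0.56916383, 0.22143621]), 'ee_rot': array([ 9.77617958e-01, -2.10385102e-01, -1.86712860e-04,  1.09679052e-03]), 'contact_force': array([-0.43731007,  0.52143262,  0.60447689]), 'torque': array([-0.01893635,  0.03410015,  0.031576  ]), 'grip_width': 1.0056087689921553} -0.0187
side 468.32321710751256 468.32321710751256 285.8885859858598 216.76510498157847 [[0.9101, -0.2544, 0.327, 0.0747], [-0.414, -0.5285, 0.7411, -0.9893], [-0.0157, -0.8099, -0.5864, 0.9225], [0.0, 0.0, 0.0, 1.0]]
top 487.85197381404834 487.85197381404834 283.61517992880187 209.3468324001251 [[0.1088, -0.9709, 0.2134, 0.2288], [-0.9941, -0.1069, 0.0203, 0.0064], [0.0031, -0.2143, -0.9768, 1.5763], [0.0, 0.0, 0.0, 1.0]]
```

View pics/side0.png

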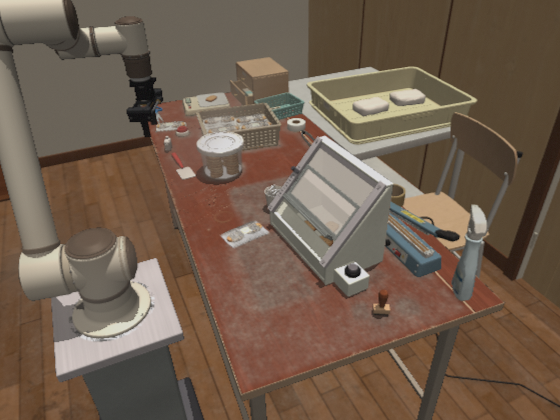

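View pics/top0.png

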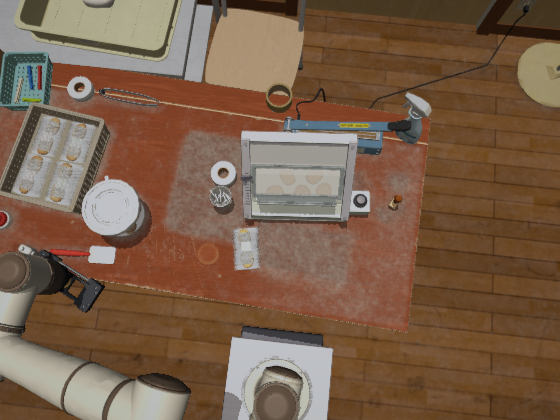

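Run:
```python
import cv2
a=cv2.imread("pics/top0.png")[110:280,200:420]; cv2.imwrite("pics/topz.png",cv2.resize(a,None,fx=3.5,fy=3.5,interpolation=cv2.INTER_CUBIC))
a=cv2.imread("pics/side0.png")[135:330,215:415]; cv2.imwrite("pics/sidez.png",cv2.resize(a,None,fx=3,fy=3,interpolation=cv2.INTER_CUBIC))
```

```text
(no output)
```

View pics/topz.png

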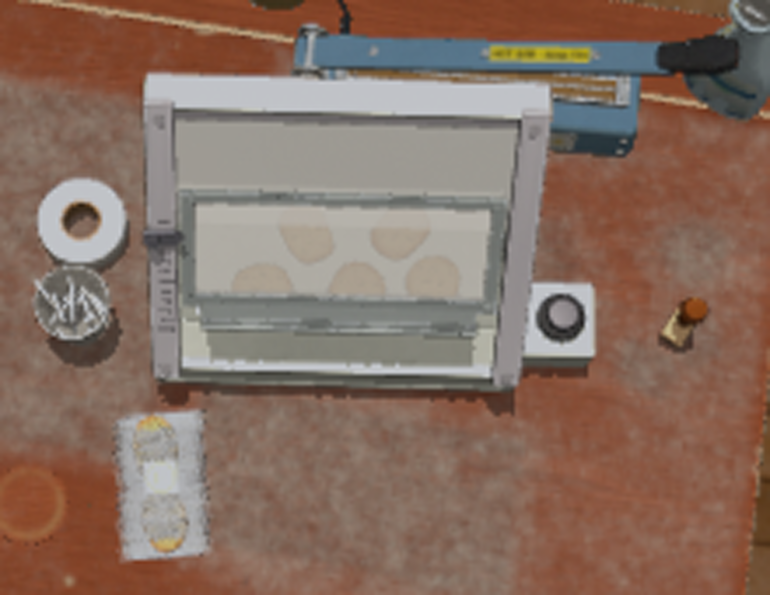

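View pics/sidez.png

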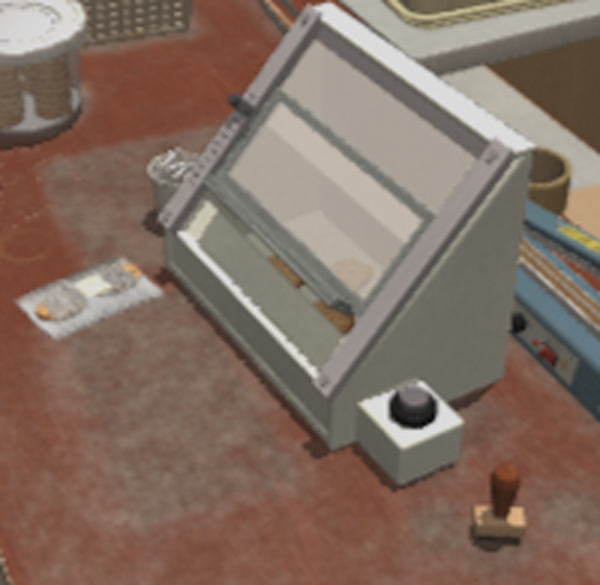

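```bash
cat > h.py <<'E'
import numpy as np,cv2
from workcell import robot
def cam(n,k=1):
    c=robot.camera(n); f=c["frame"].astype(float)
    for _ in range(k-1): f=f+robot.camera(n)["frame"]
    c["frame"]=(f/k); return c
def proj(c,P):
    T=np.linalg.inv(c["pose"]); P=np.atleast_2d(P); q=P@T[:3,:3].T+T[:3,3]
    return np.c_[c["fx"]*q[:,0]/q[:,2]+c["cx"],c["fy"]*q[:,1]/q[:,2]+c["cy"]]
def ray(c,u):
    d=c["pose"][:3,:3]@np.array([(u[0]-c["cx"])/c["fx"],(u[1]-c["cy"])/c["fy"],1]); return c["pose"][:3,3],d/np.linalg.norm(d)
def tri(cs,us):
    A=0;b=0
    for c,u in zip(cs,us):
        o,d=ray(c,u);M=np.eye(3)-np.outer(d,d);A=A+M;b=b+M@o
    return np.linalg.solve(A,b)
def onplane(c,u,p,n):
    o,d=ray(c,u); return o+d*(np.dot(p-o,n)/np.dot(d,n))
def crop(c,x0,y0,x1,y1,s,fn):
    a=c["frame"][y0:y1,x0:x1,::-1]; cv2.imwrite(fn,cv2.resize(np.uint8(a),None,fx=s,fy=s,interpolation=cv2.INTER_CUBIC))
E
python3 - <<'E'
from h import *
import pickle
s=cam("side",4);t=cam("top",4)
pickle.dump((s,t),open("c0.pkl","wb"))
crop(t,238,170,298,225,12,"pics/t_left.png")
crop(s,265,150,345,225,8,"pics/s_left.png")
print(robot.read_state()["time_s"])
E
```

```text
0.5
```

View pics/t_left.png

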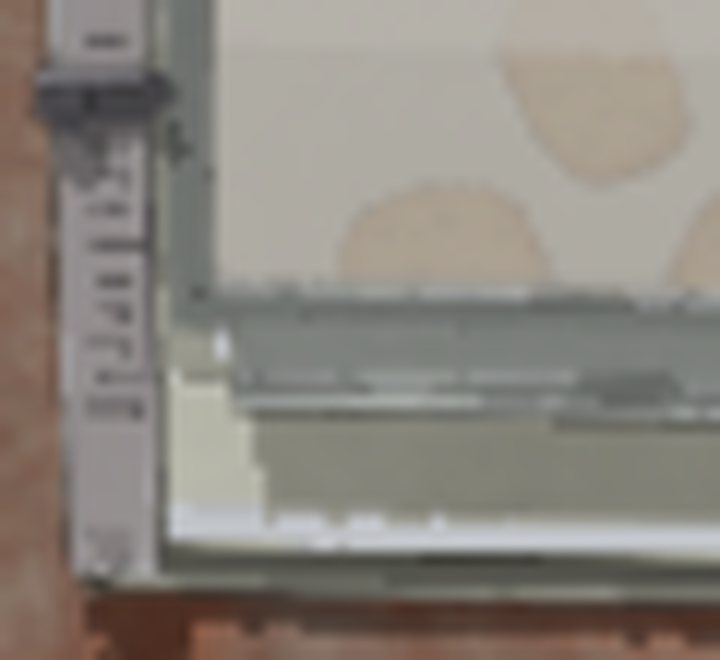

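View pics/s_left.png

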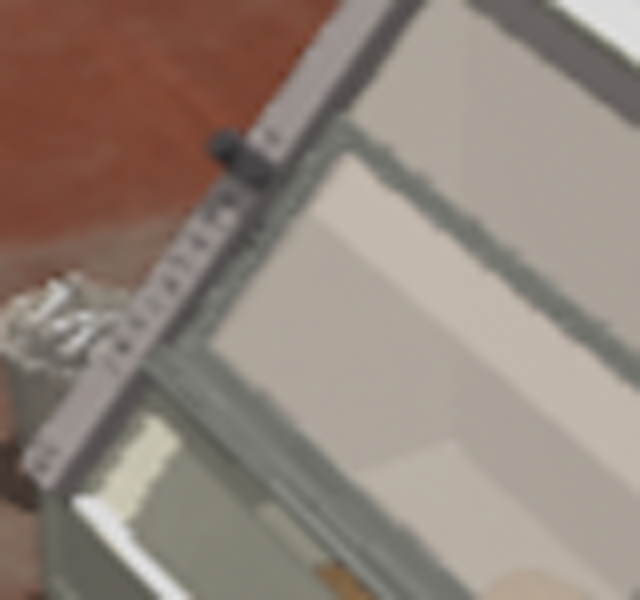

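```bash
cat > fit.py <<'E'
from h import *
import pickle
from scipy.optimize import least_squares
s,t=pickle.load(open("c0.pkl","rb"))
M=lambda p:np.array([[np.cos(p[2]),-np.sin(p[2]),0,p[0]],[np.sin(p[2]),np.cos(p[2]),0,p[1]],[0,0,1,0]])
obs=[(s,(0,-.165,0),(326,284)),(s,(.2,-.165,0),(383.3,260)),(s,(.2,-.165,.268),(391.7,185)),(s,(0,.165,0),(271.7,225)),
(t,(0,.165,0),(245.7,220)),(t,(0,-.165,0),(348,220.9)),(t,(.2,.165,.268),(241.4,130.9)),(t,(.2,-.165,.268),(357.3,134))]
def res(p):
    return np.concatenate([proj(c,M(p)@np.r_[q,1])[0]-u for c,q,u in obs])
if __name__=="__main__":
    r=least_squares(res,[.5,-.05,0],loss="soft_l1"); print(r.x,np.round(r.fun.reshape(-1,2),1).tolist() if len(r.fun)==16 else r.fun)
    np.save("hood.npy",r.x)
    m=M(r.x)
    up=np.array([.669,0,.743]);out=np.array([-.743,0,.669])
    lip=lambda q:np.array([0,0,.06])+up*(.055+q)
    a=t["frame"].copy();b=s["frame"].copy()
    for c,im,n in((t,a,"t"),(s,b,"s")):
        big=cv2.resize(np.uint8(im[:,:,::-1])[110:300,225:415],None,fx=4,fy=3.15*4/3.15,interpolation=cv2.INTER_CUBIC)[:, :]
        pts={"foot":[(0,.165,0),(0,-.165,0),(.2,-.165,0),(.2,-.165,.268),(.2,.165,.268)],
             "sill":[(0,.165,.06),(0,-.165,.06)],
             "railL":[np.array([0,.153,.06]),np.array([0,.153,.06])+up*.28],
             "box":[(.06-.035,-.2+.0375,.05),(.06-.035,-.2375,.05),(.095,-.2375,.05),(.095,-.1625,.05)]}
        for k,v in pts.items():
            pp=np.array([proj(c,m@np.r_[q,1])[0] for q in v]); pp=(pp+.5-[225,110])*4-.5
            cv2.polylines(big,[np.int32(pp)],False,(0,255,255) if k!="box" else (255,0,255),1)
        cv2.imwrite(f"pics/fit_{n}.png",big[:600])
E
python3 fit.py
```

```text
[ 0.54160909 -0.00461037  0.08895911] [[0.4, 1.2], [-0.3, 1.0], [2.1, -1.1], [-0.9, -0.7], [-0.0, -0.9], [-2.1, 0.2], [-0.0, 0.8], [0.1, 0.1]]
```

View pics/fit_t.png

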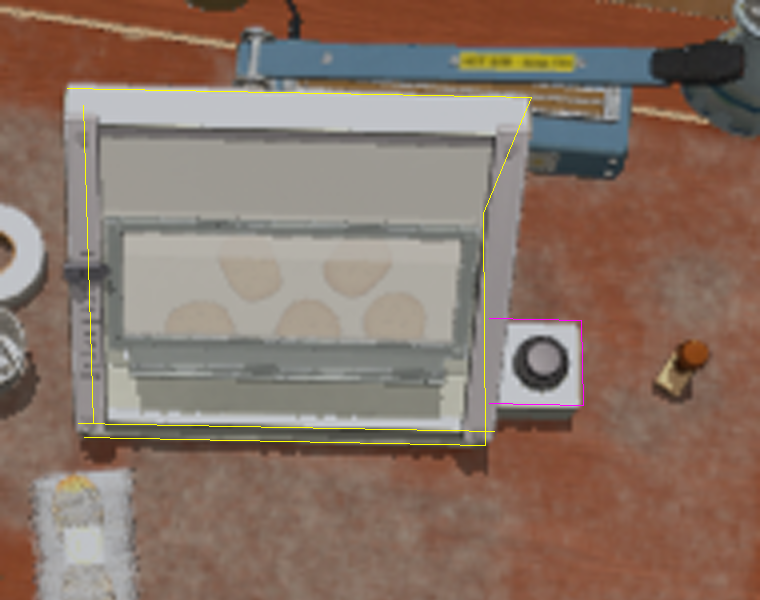

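View pics/fit_s.png

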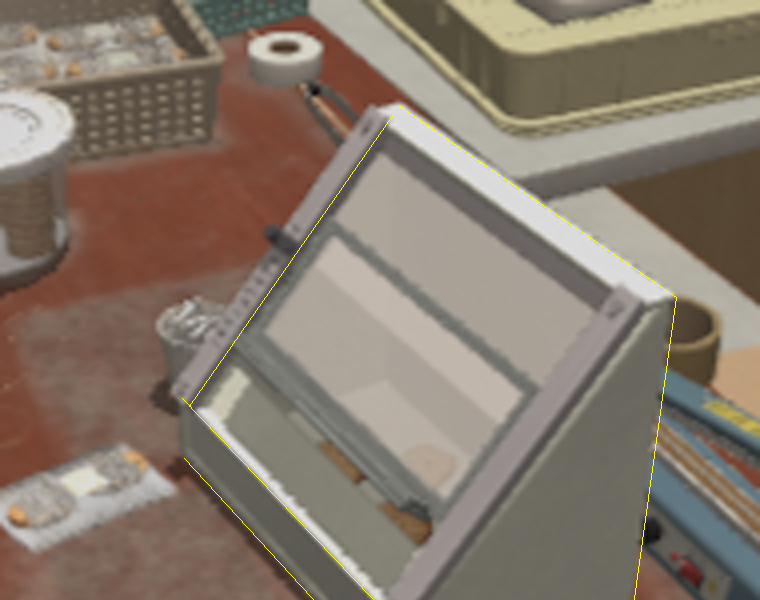

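Run:
```python
from fit import *
p=np.load("hood.npy");m=M(p);R=m[:,:3];o=m[:,3]
up=np.array([.669,0,.743]);out=np.array([-.743,0,.669])
def sl(P):
    h=R.T@(P-o); r=h-np.array([0,0,.06]); return np.round(1000*np.array([r@up-.055+0*.0, r[1], r@out]),1)
tz=lambda u,v:((u+.5)/12-.5+238,(v+.5)/12-.5+170)
sz=lambda u,v:((u+.5)/8-.5+265,(v+.5)/8-.5+150)
print("tip slope,y,out",sl(tri([t,s],[tz(172,92),sz(268,182)])))
print("outer end",sl(tri([t,s],[tz(38,95),sz(212,145)])))
# lip model corners, q=0; lip centre out offset unknown -> try 
for oo in (0,.01,.02,.03):
  for y in(.12,-.12):
    P=[np.array([0,y,.06])+up*(.055+a)+out*(oo) for a in(-.006,.006)]
    print(oo,y,np.round([proj(t,m@np.r_[q,1])[0] for q in P],1).tolist(),np.round([proj(s,m@np.r_[q,1])[0] for q in P],1).tolist())
crop(t,245,190,345,225,8,"pics/t_lip.png")
crop(s,280,190,350,265,8,"pics/s_lip.png")
crop(t,340,180,385,222,12,"pics/t_btn.png")
crop(s,325,250,380,305,10,"pics/s_btn.png")
```

```text
tip slope,y,out [ 97.4 136.9  17.4]
outer end [ 96.1 170.4  21.1]
0 0.12 [[258.3, 203.0], [258.2, 199.8]] [[285.7, 203.8], [287.9, 200.7]]
0 -0.12 [[335.3, 204.6], [335.6, 201.4]] [[328.6, 245.9], [331.1, 242.4]]
0.01 0.12 [[258.1, 204.8], [258.0, 201.7]] [[283.6, 202.7], [285.8, 199.6]]
0.01 -0.12 [[335.6, 206.4], [335.9, 203.2]] [[326.4, 244.8], [328.9, 241.4]]
0.02 0.12 [[257.9, 206.7], [257.8, 203.5]] [[281.5, 201.6], [283.7, 198.5]]
0.02 -0.12 [[335.8, 208.3], [336.1, 205.1]] [[324.2, 243.8], [326.8, 240.3]]
0.03 0.12 [[257.7, 208.6], [257.7, 205.4]] [[279.4, 200.5], [281.6, 197.4]]
0.03 -0.12 [[336.0, 210.2], [336.3, 207.0]] [[322.0, 242.8], [324.6, 239.3]]
```

View pics/t_lip.png

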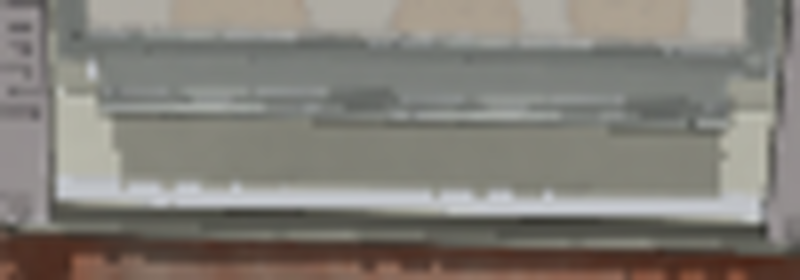

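View pics/s_lip.png

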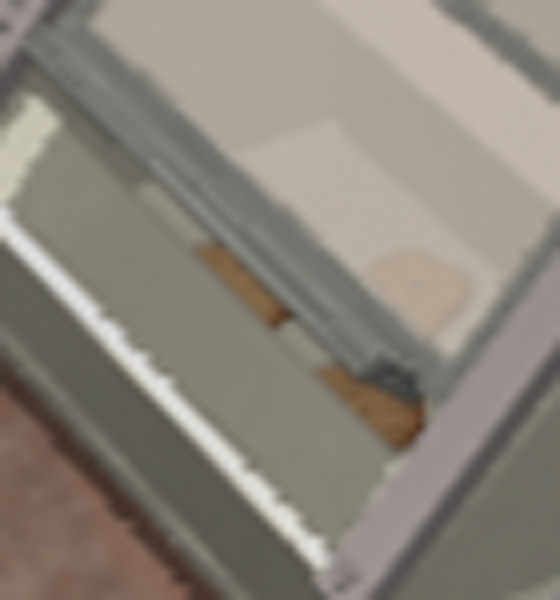

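View pics/t_btn.png

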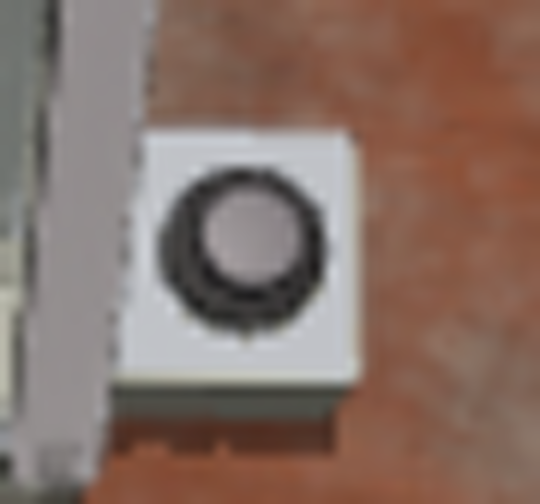

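View pics/s_btn.png

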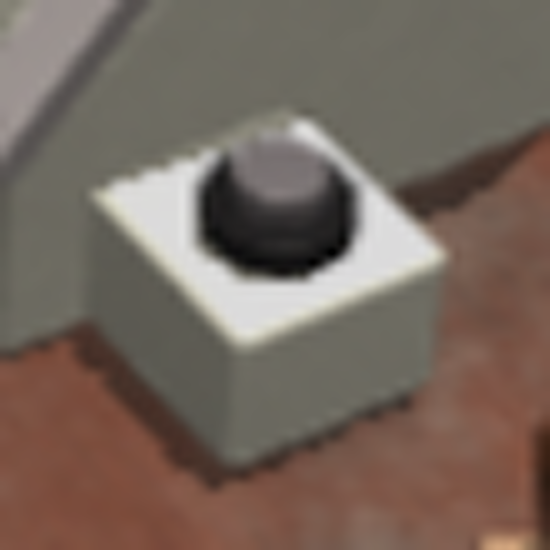

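```bash
cat >> fit.py <<'E'
p=np.load("hood.npy");m=M(p);R=m[:,:3];o=m[:,3]
up=np.array([.669,0,.743]);out=np.array([-.743,0,.669])
def sl(P):
    h=R.T@(P-o); r=h-np.array([0,0,.06]); return np.round(1000*np.array([r@up-.055, r[1], r@out]),1)
E
python3 - <<'E'
from fit import *
P=tri([t,s],[(360.4,199.2),(352.6,266.1)]);print("btn",P,R.T@(P-o))
z=lambda u,v,x,y,k=8:((u+.5)/k-.5+x,(v+.5)/k-.5+y)
for a,b in(((725,122),(362,372)),((725,127),(362,372)),((100,105),(None))):
    if b: 
        P=tri([t,s],[z(*a,245,190),z(*b,280,190)]);print("lip R",P,sl(P))
# crop side left end of lip big
crop(s,276,185,306,215,20,"pics/s_lipL.png"); crop(s,315,225,345,250,24,"pics/s_lipR.png");crop(t,325,195,345,215,28,"pics/t_lipR.png")
E
```

```text
btn [ 0.61615475 -0.20059587  0.07397615] [ 0.05683917 -0.2018333   0.07397615]
lip R [ 0.57473046 -0.11756166  0.13199542] [  13.8 -115.4   31.1]
lip R [ 0.57354393 -0.11797651  0.13239584] [  13.3 -115.8   32.3]
```

View pics/s_lipL.png

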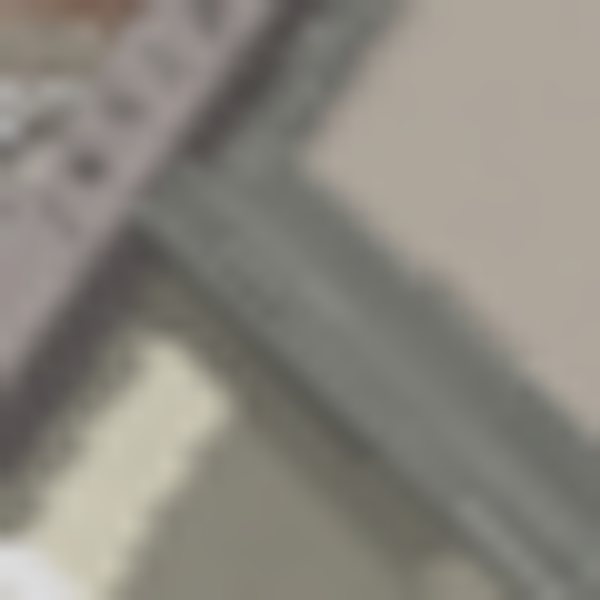

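View pics/s_lipR.png

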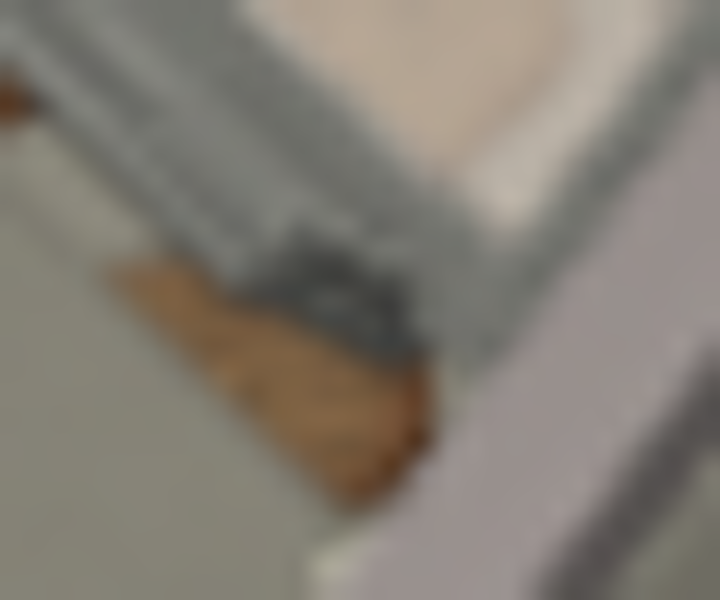

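View pics/t_lipR.png

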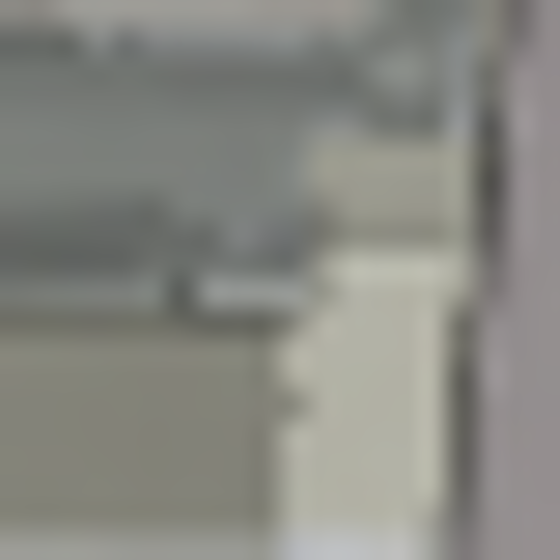

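Call:
{"api": "jog_arm", "payload": {"series": [0,0,0,-2.7,-1.225,0,0,0,-2.7,-1.225,0,0,0,-2.7,-1.225,0,1.2,4.9,0,0,0,1.2,4.9,0,0,0,1.2,4.9,0,0,0,1.2,4.9,0,0,0,1.2,4.9,0,0,0,1.2,4.9,0,0,0,1.2,4.9,0,0,0,1.2,4.9,0,0,0,1.2,4.9,0,0,0,1.2,4.9,0,0,0,1.2,4.9,0,0,0,1.2,4.9,0,0,0,0,0,0,0]}}

```text
time_s: 2.5
eef_pos: [0.4532, -0.0057, 0.3034]
ee_rot: [0.999, 0.042, -0.0, 0.0]
contact_force: [-1.1, -0.0, 0.3]
grip_width: 0.003
```

Call:
{"api": "jog_arm", "payload": {"series": [0,1,0,4.6,0,0,1,0,4.6,0,0,1,0,4.6,0,0,1,0,4.5,0,0,1,0,0,0,0,0,0,0,0]}}

```text
time_s: 3.25
eef_pos: [0.5046, 0.0022, 0.1223]
ee_rot: [0.999, 0.045, 0.002, -0.0]
contact_force: [0.2, 0.3, 1.0]
grip_width: 0.007
```

```bash
cat > look.py <<'E'
import sys
from h import *
import pickle
s=cam("side",2);t=cam("top",2)
n=sys.argv[1]; pickle.dump((s,t),open(f"c{n}.pkl","wb"))
crop(t,235,120,385,230,5,f"pics/t{n}.png"); crop(s,260,130,380,270,4.2,f"pics/s{n}.png")
st=robot.read_state(); print(st["time_s"],st["eef_pos"],st["contact_force"])
E
python3 look.py 1
```

```text
3.45 [0.50334663 0.00171851 0.12239845] [-0.13999497  0.23378881  0.41133239]
```

View pics/s1.png

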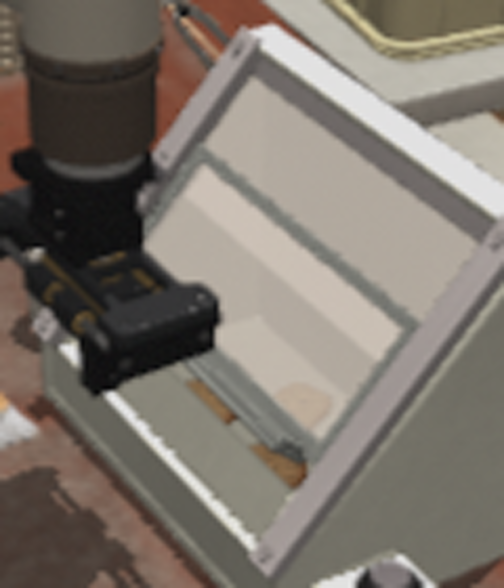

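View pics/t1.png

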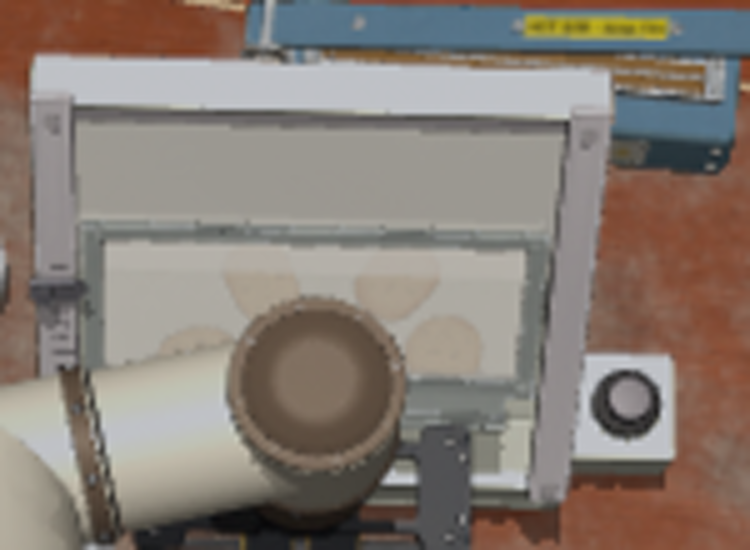

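Call:
{"api": "jog_arm", "payload": {"series": [0,1.5,0,0.2,0,0,1.5,0,0.2,0,0,1,0,0,0,0,0.3,0,0,0,0,0,0,0,0,0,0,0,0,0]}}

```text
time_s: 4.2
eef_pos: [0.5451, 0.0051, 0.1165]
ee_rot: [0.999, 0.045, -0.0, 0.0]
contact_force: [-0.1, -0.4, 0.5]
grip_width: 0.005
```

Call:
{"api": "jog_arm", "payload": {"series": [0,0.2,0,0,0,0,0.2,0,0,0,0,0,0,0,0]}}

```text
time_s: 4.58
eef_pos: [0.5496, 0.0056, 0.1166]
ee_rot: [0.999, 0.045, 0.0, -0.0]
contact_force: [0.1, -0.1, -0.1]
grip_width: 0.009
```

Call:
{"api": "jog_arm", "payload": {"series": [0,0.2,0,0,0,0,0.2,0,0,0,0,0,0,0,0]}}

```text
time_s: 4.95
eef_pos: [0.5508, 0.0055, 0.1162]
ee_rot: [0.999, 0.044, -0.003, 0.0]
contact_force: [-7.4, 1.0, 4.8]
grip_width: 0.006
```

Call:
{"api": "jog_arm", "payload": {"series": [0,0,0,-0.2,0,0,0.27,0,-0.3,0,0,0.27,0,-0.3,0,0,0.27,0,-0.3,0,0,0,0,0,0]}}

```text
time_s: 5.58
eef_pos: [0.5601, 0.0063, 0.1272]
ee_rot: [0.999, 0.044, -0.002, 0.0]
contact_force: [-6.2, 0.4, 1.0]
grip_width: 0.008
```

```bash
python3 look.py 2
```

```text
5.775 [0.56005935 0.00629367 0.12717678] [-5.15860038  0.18910184  0.26302241]
```

View pics/s2.png

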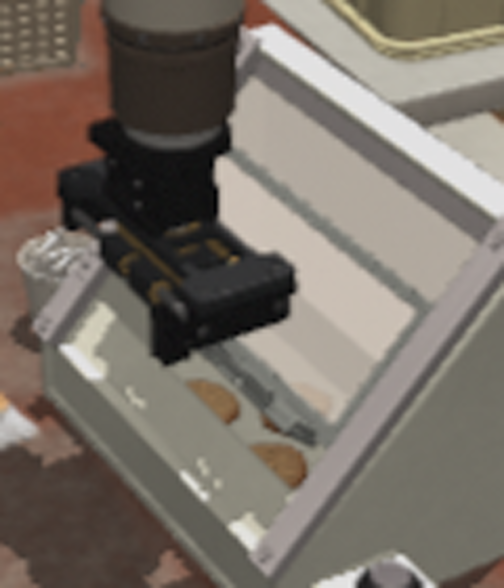

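View pics/t2.png

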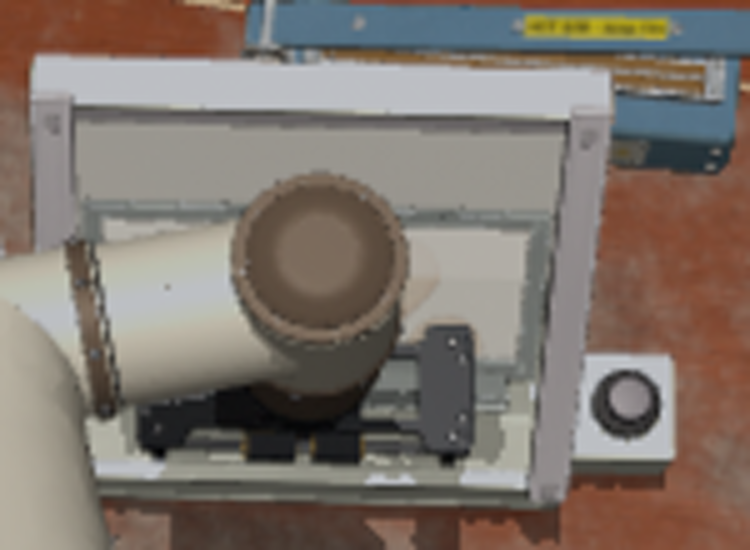

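Call:
{"api": "jog_arm", "payload": {"series": [0,0.28,0,-0.31,0,0,0.28,0,-0.31,0,0,0.28,0,-0.31,0,0,0.28,0,-0.31,0,0,0.28,0,-0.31,0,0,0.28,0,-0.31,0,0,0.28,0,-0.31,0,0,0.28,0,-0.31,0,0,0.28,0,-0.31,0,0,0.28,0,-0.31,0,0,0.28,0,-0.31,0,0,0,0,0,0]}}

```text
time_s: 7.28
eef_pos: [0.5907, 0.0089, 0.1613]
ee_rot: [0.999, 0.044, -0.002, 0.0]
contact_force: [-4.9, -0.6, 1.0]
grip_width: 0.0
```

```bash
python3 look.py 3
```

```text
7.475 [0.59072025 0.00891013 0.16133164] [-4.93578615  0.00561492  1.38141248]
```

View pics/s3.png

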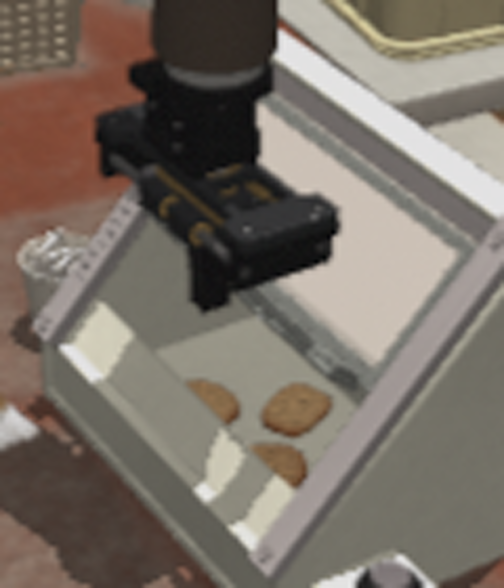

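View pics/t3.png

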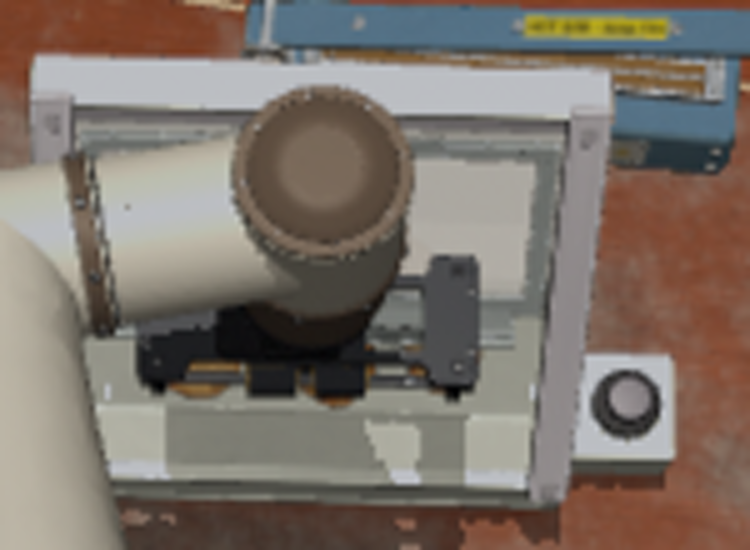

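Run:
```python
from h import *
import pickle
s,t=pickle.load(open("c3.pkl","rb"))
crop(s,325,195,355,225,20,"pics/s3z.png"); crop(t,315,170,345,195,24,"pics/t3z.png")
```

```text
(no output)
```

View pics/s3z.png

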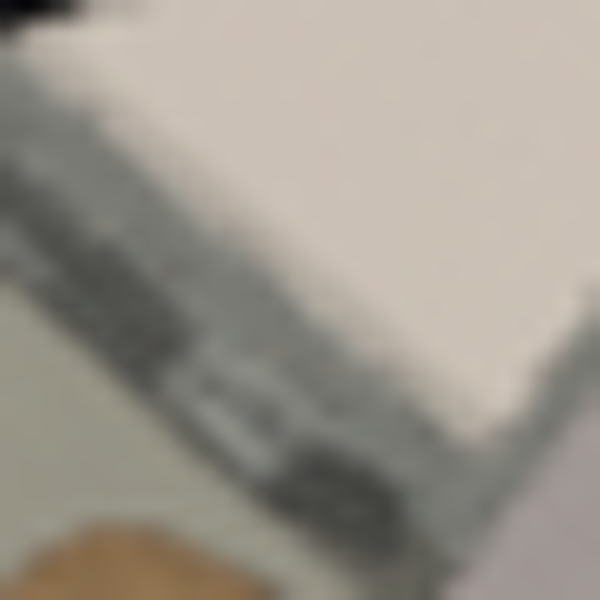

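View pics/t3z.png

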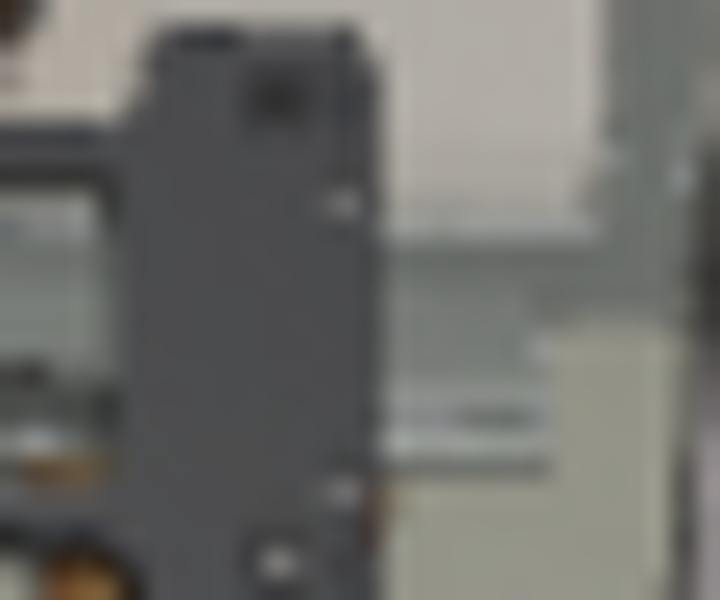

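Run:
```python
from fit import *
z=lambda u,v,x,y,k:((u+.5)/k-.5+x,(v+.5)/k-.5+y)
def go(n,a,b):
    P=tri([t,s],[a,b]);e=[np.round(proj(c,P)[0]-u,1) for c,u in((t,a),(s,b))];print(n,P.round(4),sl(P),e)
go("0",z(300,311,325,195,28),z(230,295,315,225,24))
go("3",z(548,472,315,170,24),z(265,490,325,195,20))
go("tip",z(172,92,238,170,12),z(268,182,265,150,8))
# single view estimates with assumed out (free corner out 30, tip out X)
def single(c,u,outv):
    n=R@out; return sl(onplane(c,u,o+R@(np.array([0,0,.06])+out*outv),n))
for nm,c,u in(("0t",t,z(300,311,325,195,28)),("0s",s,z(230,295,315,225,24)),("3t",t,z(548,472,315,170,24)),("3s",s,z(265,490,325,195,20))): print(nm,single(c,u,.03))
for w in(.012,.017,.022): print("tip",w,single(t,z(172,92,238,170,12),w),single(s,z(268,182,265,150,8),w))
```

```text
0 [ 0.5725 -0.118   0.1305] [  11.2 -115.7   31.8] [array([-0.1,  0.3]), array([ 0.3, -0.1])]
3 [ 0.6127 -0.1162  0.1763] [  72.1 -117.5   32.5] [array([-0. ,  0.1]), array([ 0.1, -0. ])]
tip [0.6182 0.1397 0.185 ] [ 97.4 136.9  17.4] [array([-0.2,  0.4]), array([ 0.4, -0.1])]
0t [  11.  -116.2   30. ]
0s [  10.  -113.4   30. ]
3t [  70.8 -117.9   30. ]
3s [  71.5 -115.1   30. ]
tip 0.012 [ 95.4 136.8  12. ] [ 95.7 144.1  12. ]
tip 0.017 [ 98.5 136.4  17. ] [ 96.4 138.5  17. ]
tip 0.022 [101.6 136.   22. ] [ 97. 133.  22.]
```

Run:
```python
from h import *
import pickle
s,t=pickle.load(open("c0.pkl","rb"))
crop(s,285,160,305,180,30,"pics/s0p.png"); crop(t,236,168,260,186,30,"pics/t0p.png")
```

```text
(no output)
```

View pics/s0p.png

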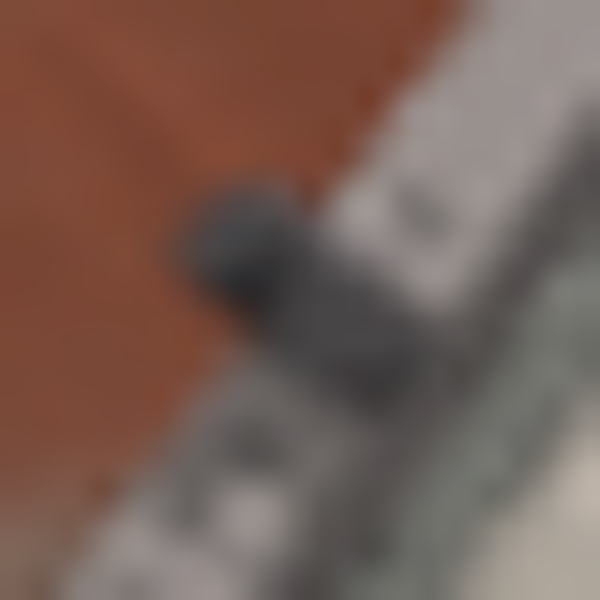

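View pics/t0p.png

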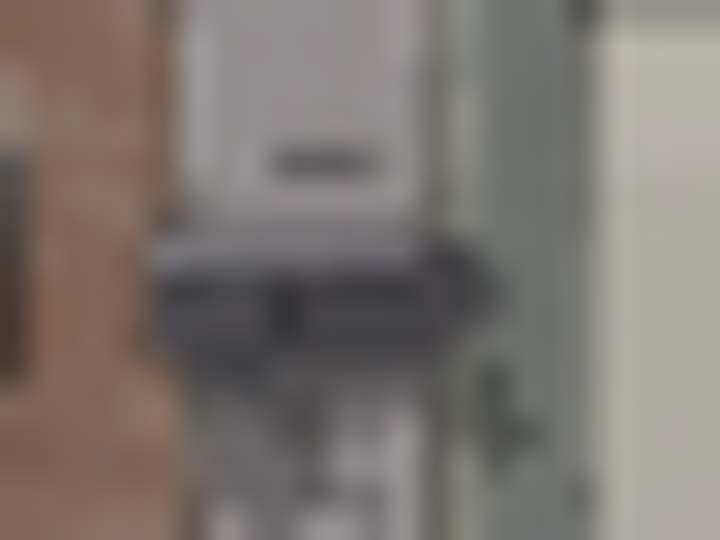

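Run:
```python
from fit import *
z=lambda u,v,x,y,k:((u+.5)/k-.5+x,(v+.5)/k-.5+y)
a=z(495,290,236,168,30)
for b in((400,370),(415,355),(430,360),(445,365)):
    P=tri([t,s],[a,z(*b,285,160,30)]); print(b,sl(P),np.round(proj(s,P)[0]-z(*b,285,160,30),1))
# rail front inner edge out estimate: bottom rail ticks? lip level lines predicted at slope S for out .015..
for S in(.094,.097,.1):
  for oo in(.012,.017,.022):
    print(S,oo,proj(t,m@np.r_[np.array([0,.137,.06])+up*(.055+S)+out*oo,1]).round(1),proj(s,m@np.r_[np.array([0,.137,.06])+up*(.055+S)+out*oo,1]).round(1))
```

```text
(400, 370) [ 98.5 136.4  19.5] [ 0.5 -0.1]
(415, 355) [100.  136.   20.2] [ 0.2 -0. ]
(430, 360) [ 99.9 135.8  18.8] [-0.1  0. ]
(445, 365) [ 99.8 135.6  17.4] [-0.3  0.1]
0.094 0.012 [[251.8 177.6]] [[298.9 173.8]]
0.094 0.017 [[251.7 178.5]] [[297.9 173.2]]
0.094 0.022 [[251.6 179.4]] [[296.8 172.5]]
0.097 0.012 [[251.8 176.8]] [[299.5 173. ]]
0.097 0.017 [[251.7 177.7]] [[298.4 172.4]]
0.097 0.022 [[251.6 178.5]] [[297.4 171.8]]
0.1 0.012 [[251.8 175.9]] [[300.  172.2]]
0.1 0.017 [[251.7 176.8]] [[299.  171.6]]
0.1 0.022 [[251.6 177.7]] [[297.9 171. ]]
```

Call:
{"api": "jog_arm", "payload": {"series": [0,0.27,0,-0.3,0,0,0.27,0,-0.3,0,0,0.27,0,-0.3,0,0,0.27,0,-0.3,0,0,0,0,0,0,0,-1,0,0,0,0,-4,0,0,0,0,-5,3,0,0,0,-5,5,0,0,0,0,5,0,0,0,0,0,0,0]}}

```text
time_s: 8.85
eef_pos: [0.4713, -0.1287, 0.1748]
ee_rot: [0.999, 0.043, 0.002, 0.0]
contact_force: [-0.7, 0.5, 0.8]
grip_width: -0.002
```

```bash
python3 look.py 4
python3 - <<'E'
from h import *
import pickle
s,t=pickle.load(open("c4.pkl","rb"))
crop(s,280,150,320,190,15,"pics/s4z.png"); crop(t,236,160,286,195,15,"pics/t4z.png");crop(s,320,180,360,220,15,"pics/s4r.png"); crop(t,310,160,350,195,15,"pics/t4r.png")
E
```

```text
9.05 [ 0.47110087 -0.12560378  0.17398196] [-0.2208992   0.39764451 -0.77163867]
```

View pics/s4z.png

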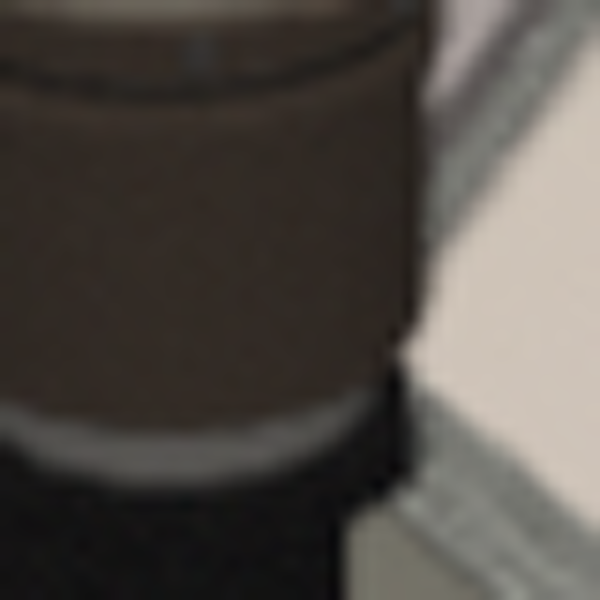

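View pics/t4z.png

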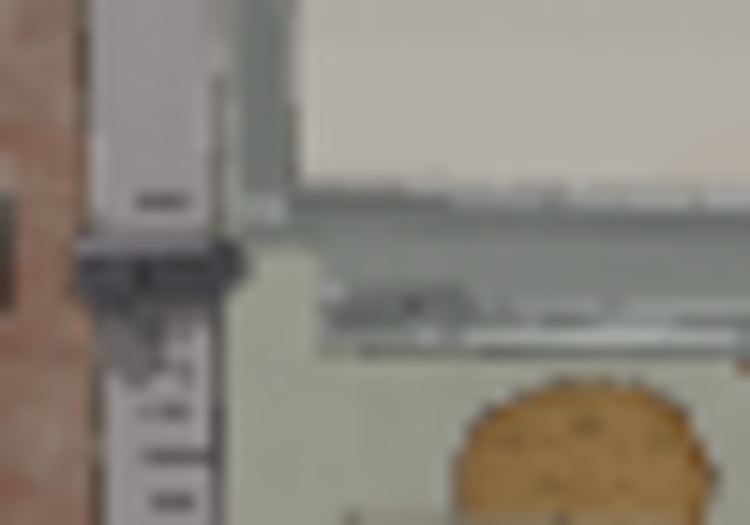

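View pics/s4r.png

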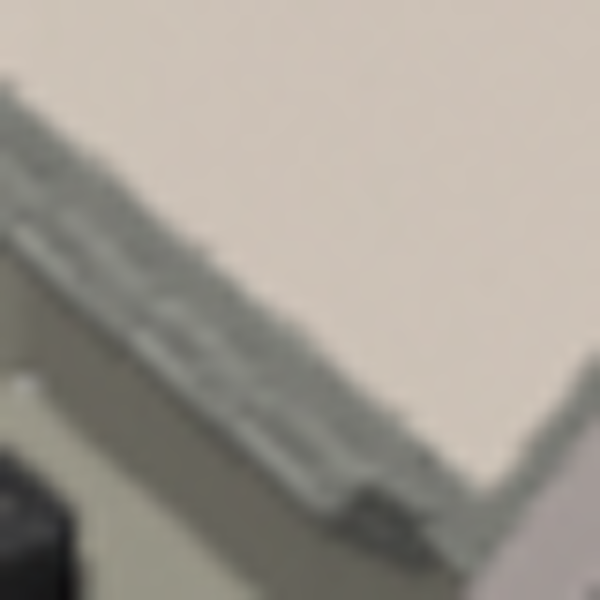

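View pics/t4r.png

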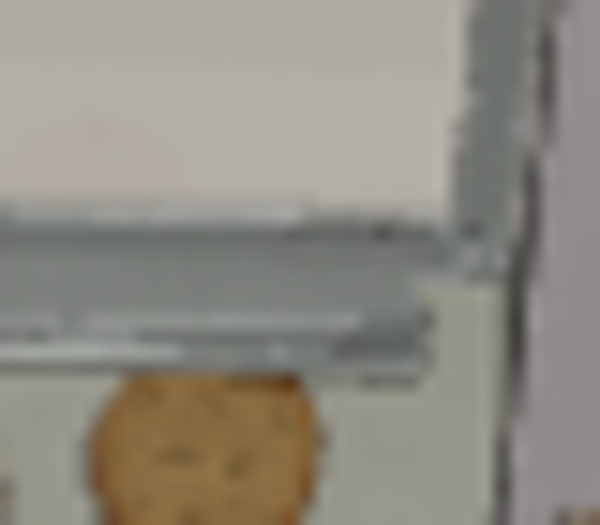

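View pics/t4.png

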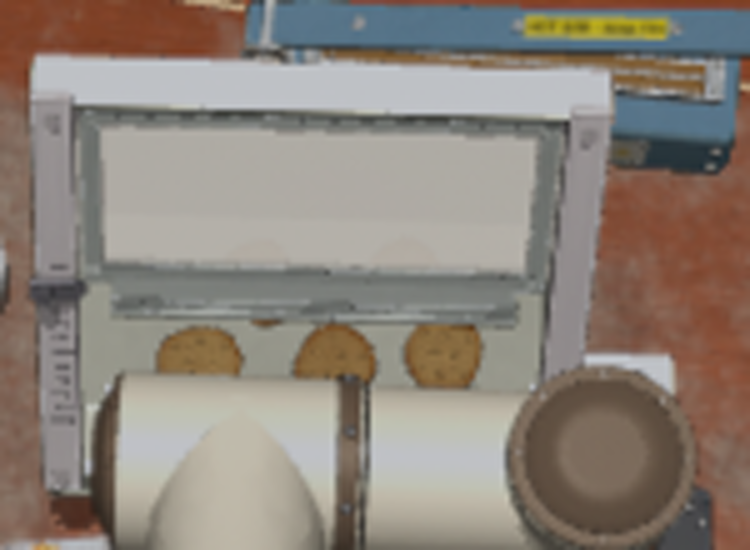

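Run:
```python
from fit import *
z=lambda u,v,x,y,k:((u+.5)/k-.5+x,(v+.5)/k-.5+y)
P=tri([t,s],[z(425,380,310,160,15),z(325,525,320,180,15)]);print(sl(P))
def single(c,u,outv):
    n=R@out; return sl(onplane(c,u,o+R@(np.array([0,0,.06])+out*outv),n))
for w in (.03,.032): print(single(t,z(425,380,310,160,15),w),single(t,z(320,354,236,160,15),w))
```

```text
[  87.4 -117.8   32.5]
[  86.  -118.2   30. ] [ 86.4 121.1  30. ]
[  87.3 -117.9   32. ] [ 87.6 121.   32. ]
```

Call:
{"api": "jog_arm", "payload": {"series": [0,-2,5,-3,1.2,0,0,5,-3,1.2,0,0,3,-3,1.2,0,0,0,0,0,0,0,0,0,0]}}

```text
time_s: 9.68
eef_pos: [0.4438, -0.2556, 0.2629]
ee_rot: [0.979, -0.204, -0.0, -0.0]
contact_force: [0.5, 0.9, -0.1]
grip_width: 0.005
```

```bash
python3 look.py 5
python3 - <<'E'
from h import *
import pickle
s,t=pickle.load(open("c5.pkl","rb"))
crop(s,280,155,320,195,15,"pics/s5z.png"); crop(s,282,158,302,178,30,"pics/s5p.png")
E
```

```text
9.875 [ 0.44375127 -0.25571143  0.26277594] [ 0.49491552 -0.33649498  0.55056402]
```

View pics/s5z.png

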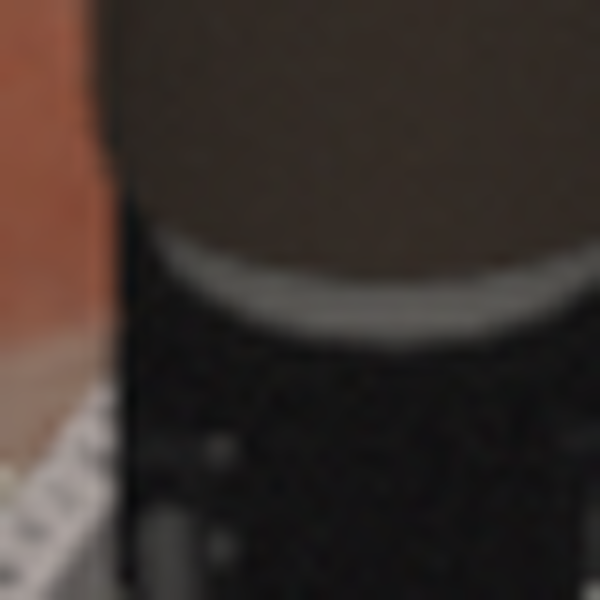

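View pics/s5.png

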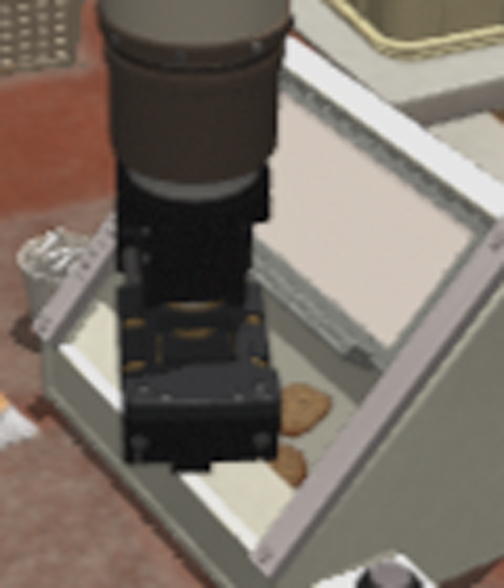

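Call:
{"api": "jog_arm", "payload": {"series": [0,-3.1,2.5,0,0,0,-3.1,2.5,0,0,0,-3.1,2.5,0,0,0,-3.1,2.5,0,0,0,0,0,0,0]}}

```text
time_s: 10.5
eef_pos: [0.2882, -0.2982, 0.2635]
ee_rot: [0.979, -0.206, -0.0, -0.0]
contact_force: [0.5, -0.2, -0.3]
grip_width: 0.008
```

```bash
python3 look.py 6
python3 - <<'E'
from h import *
import pickle
s,t=pickle.load(open("c6.pkl","rb"))
crop(s,280,155,320,195,15,"pics/s6z.png"); crop(t,236,160,286,195,15,"pics/t6z.png")
E
```

```text
10.7 [ 0.29079742 -0.29832985  0.26351863] [-0.80541327  0.92523703 -0.88305987]
```

View pics/s6z.png

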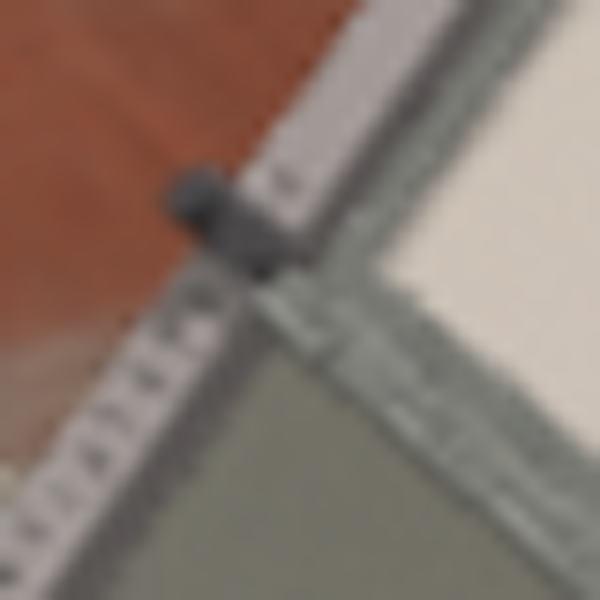

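View pics/t6z.png

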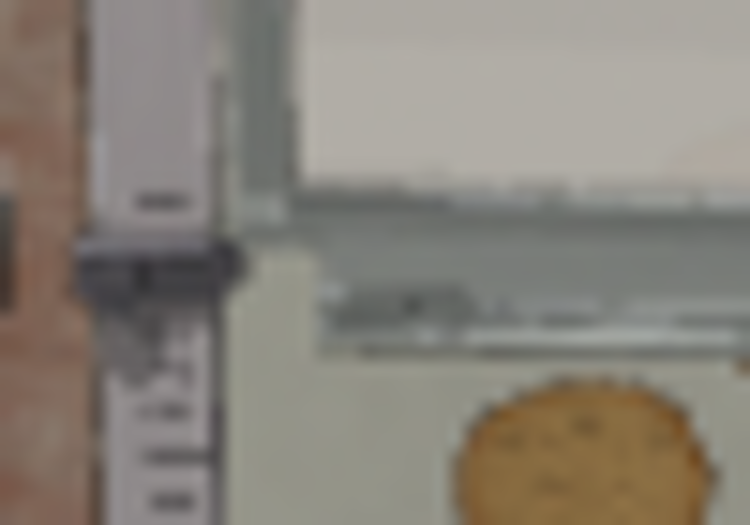

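Run:
```python
from fit import *
z=lambda u,v,x,y,k=15:((u+.5)/k-.5+x,(v+.5)/k-.5+y)
Z=lambda T,S:sl(tri([t,s],[z(*T,236,160),z(*S,280,155)]))
print("lip low L",Z((320,354),(264,312)),Z((320,354),(258,306)))
for T in((245,264),(245,268)):
  for S in((278,262),(285,262),(292,262)): print(T,S,Z(T,S))
# predicted side position of tip for slope/out, and lip-centre free edge
for S in (.096,.098,.1):
  for oo in(.015,.018,.021):
    P=m@np.r_[np.array([0,.137,.06])+up*(.055+S)+out*oo,1]
    print(S,oo,((proj(t,P)[0]+.5-[236,160])*15-.5).round(),((proj(s,P)[0]+.5-[280,155])*15-.5).round())
s6,t6=pickle.load(open("c6.pkl","rb"))
crop(s6,288,162,308,182,30,"pics/s6p.png")
```

```text
lip low L [ 88.  120.5  30.3] [ 88.8 120.6  32.2]
(245, 264) (278, 262) [ 98.2 136.8  18.2]
(245, 264) (285, 262) [ 98.5 136.6  17.4]
(245, 264) (292, 262) [ 98.8 136.4  16.6]
(245, 268) (278, 262) [ 98.  136.7  18.7]
(245, 268) (285, 262) [ 98.3 136.5  17.9]
(245, 268) (292, 262) [ 98.5 136.2  17.1]
0.096 0.015 [243. 271.] [287. 275.]
0.096 0.018 [242. 279.] [277. 270.]
0.096 0.021 [241. 287.] [268. 264.]
0.098 0.015 [243. 262.] [292. 267.]
0.098 0.018 [242. 270.] [283. 262.]
0.098 0.021 [241. 278.] [274. 256.]
0.1 0.015 [243. 253.] [298. 259.]
0.1 0.018 [242. 262.] [289. 254.]
0.1 0.021 [241. 270.] [279. 248.]
```

View pics/s6p.png

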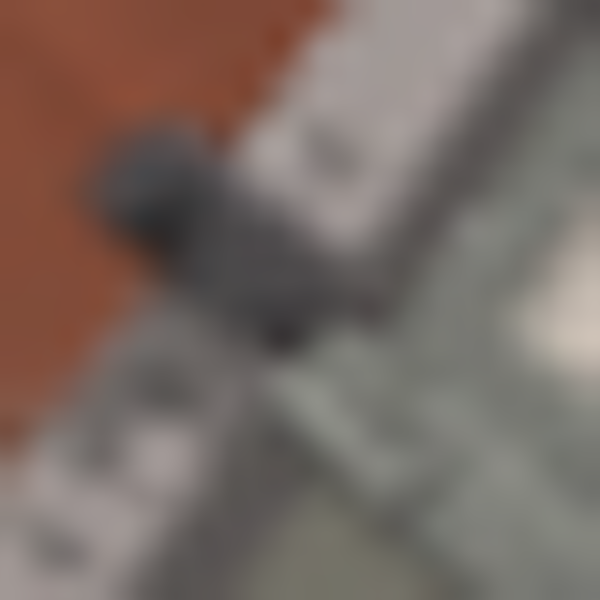

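Call:
{"api": "jog_arm", "payload": {"series": [0,0,0,0,-1.2,0,0,0,0,-1.2,0,0,0,0,-1.2,0,3.9,-4,1.3,0,0,3.9,-4,1.3,0,0,3.9,-4,1.3,0,0,3.9,-4,1.3,0,0,3.9,-4,1.3,0,0,3.9,-4,1.3,0,0,3.9,-4,1.3,0,0,0,0,0,0,0,0,0,0,0]}}

```text
time_s: 12.2
eef_pos: [0.5369, 0.0053, 0.1719]
ee_rot: [0.999, 0.045, -0.001, 0.0]
contact_force: [-0.2, -0.1, -0.1]
grip_width: 0.008
```

Call:
{"api": "jog_arm", "payload": {"series": [0,2,0,0,0,0,2,0,0,0,0,1.5,0,0,0,0,0.5,0,0,0,0,0,0,0,0]}}

```text
time_s: 12.82
eef_pos: [0.5964, 0.0098, 0.1726]
ee_rot: [0.999, 0.044, -0.0, -0.0]
contact_force: [0.1, 0.2, -0.4]
grip_width: 0.007
```

Call:
{"api": "jog_arm", "payload": {"series": [0,0.1,0,-0.1,0,0,0.1,0,-0.1,0,0,0,0,0,0]}}

```text
time_s: 13.2
eef_pos: [0.5987, 0.0103, 0.1749]
ee_rot: [0.999, 0.045, 0.0, -0.0]
contact_force: [-0.3, -0.2, -0.8]
grip_width: 0.006
```

Call:
{"api": "jog_arm", "payload": {"series": [0,0.15,0,-0.05,0,0,0.15,0,-0.1,0,0,0,0,0,0]}}

```text
time_s: 13.58
eef_pos: [0.601, 0.0104, 0.1756]
ee_rot: [0.999, 0.045, -0.001, 0.0]
contact_force: [-1.5, -0.3, -0.3]
grip_width: 0.006
```

Call:
{"api": "jog_arm", "payload": {"series": [0,0.15,0,-0.17,0,0,0.15,0,-0.17,0,0,0,0,0,0]}}

```text
time_s: 13.95
eef_pos: [0.604, 0.0106, 0.1792]
ee_rot: [0.999, 0.045, -0.001, 0.0]
contact_force: [-3.5, 0.6, -1.5]
grip_width: 0.007
```

Call:
{"api": "jog_arm", "payload": {"series": [0,-1,0,0.2,0,0,-3,0,0,0,0,-4,4,-1,0,0,-4,4,-1,0,0,-4,4,-1,0,0,-4,4,-1,0,0,-4,4,-1,0,0,-4,4,-1,0,0,-3,4,-1,0,0,0,0,0,0,0,0,0,0,0]}}

```text
time_s: 15.32
eef_pos: [0.3214, -0.296, 0.2482]
ee_rot: [0.999, 0.044, 0.001, 0.001]
contact_force: [-0.0, 0.5, -0.1]
grip_width: 0.003
```

```bash
python3 look.py 7
python3 - <<'E'
from h import *
import pickle
s,t=pickle.load(open("c7.pkl","rb"))
crop(s,280,155,320,195,15,"pics/s7z.png"); crop(t,236,160,286,195,15,"pics/t7z.png");crop(s,320,180,360,220,15,"pics/s7r.png"); crop(t,310,160,350,195,15,"pics/t7r.png")
E
```

```text
15.525 [ 0.32164352 -0.29507469  0.24749395] [0.08733117 0.04467083 0.45276683]
```

View pics/s7z.png

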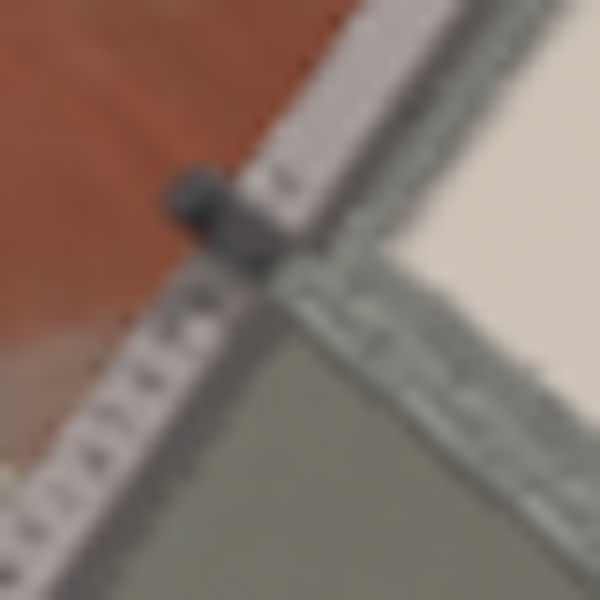

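View pics/t7z.png

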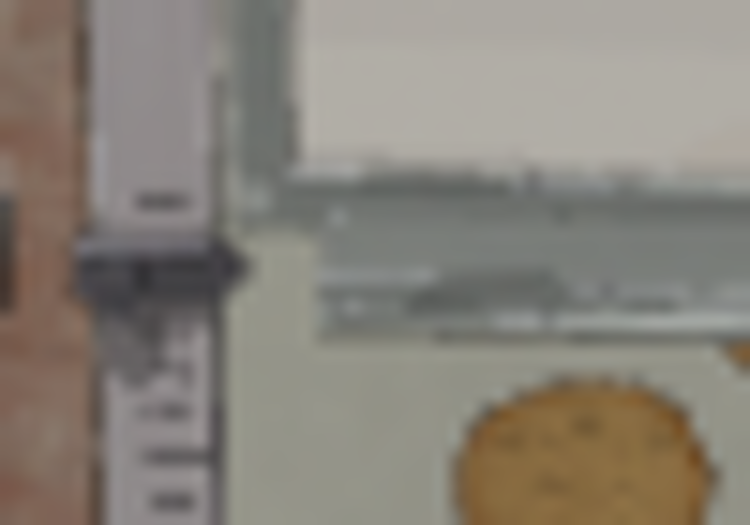

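View pics/s7r.png

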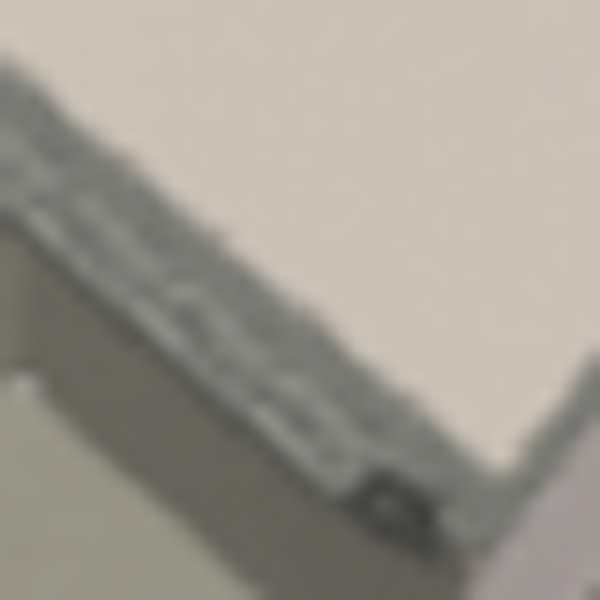

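View pics/t7r.png

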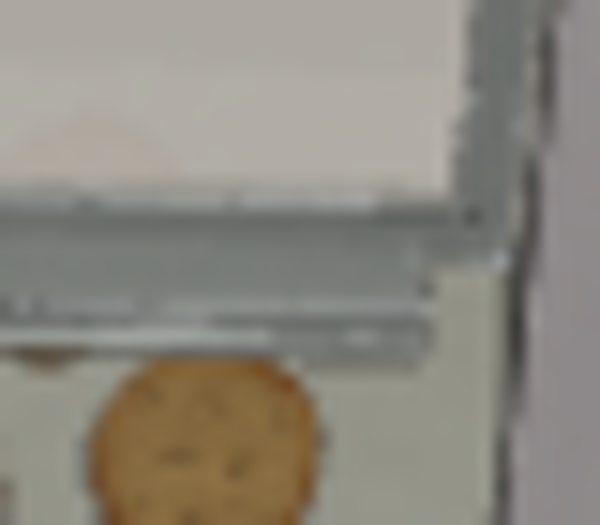

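Run:
```python
from fit import *
z=lambda u,v,x,y,k=15:((u+.5)/k-.5+x,(v+.5)/k-.5+y)
print("L",sl(tri([t,s],[z(320,341,236,160),z(275,294,280,155)])))
print("R",sl(tri([t,s],[z(425,366,310,160),z(342,507,320,180)])))
# lateral profile of lip lower edge: top view, columns 262..275
T={}
for n in("4","6","7"):
    s_,t_=pickle.load(open(f"c{n}.pkl","rb"))
    f=t_["frame"].mean(2)
    print(n,f[174:190,258:262].mean(1).round())
```

```text
L [ 92.1 120.3  31.3]
R [  91.2 -117.8   32.3]
4 [112. 119. 124. 125. 125. 119. 103. 101. 123. 118. 146. 146. 146. 146.
 147. 146.]
6 [110. 116. 121. 123. 122. 116. 101.  98. 120. 115. 144. 143. 143. 144.
 144. 144.]
7 [122. 122. 123. 126. 136. 113. 123. 113. 121. 144. 144. 144. 143. 144.
 144. 144.]
```

```bash
python3 - <<'E'
from fit import *
s7,t7=pickle.load(open("c7.pkl","rb"))
# sample profiles perpendicular to hood y, along projected slope dir, around predicted lower free edge; show as rectified strips (slope x y)
def strip(c,oo,S,ys,k=4):
    P=np.array([[m@np.r_[np.array([0,y,.06])+up*(.055+a)+out*oo,1] for y in ys] for a in S])
    uv=proj(c,P.reshape(-1,3)).reshape(len(S),len(ys),2).astype(np.float32)
    return cv2.remap(np.float32(c["frame"]),uv[...,0],uv[...,1],cv2.INTER_CUBIC)
S=np.arange(.115,.075,-.0005); ys=np.arange(.175,-.135,-.001)
for n,c in(("t",t7),("s",s7)):
    im=np.clip(strip(c,.031,S,ys),0,255).astype(np.uint8)[:,:,::-1]
    cv2.imwrite(f"pics/strip_{n}.png",cv2.resize(im,None,fx=2.5,fy=4,interpolation=cv2.INTER_LINEAR))
S=np.arange(.115,.08,-.0005); ys=np.arange(.18,.12,-.0005)
for n,c in(("t",t7),("s",s7)):
    im=np.clip(strip(c,.018,S,ys),0,255).astype(np.uint8)[:,:,::-1]
    cv2.imwrite(f"pics/stripp_{n}.png",cv2.resize(im,None,fx=6,fy=6,interpolation=cv2.INTER_LINEAR))
E
cd pics; python3 -c "
import cv2,numpy as np
a=np.vstack([cv2.imread('strip_t.png')[:300],cv2.imread('strip_s.png')[:300]]);cv2.imwrite('strips.png',a[:600,:800])
a=np.hstack([cv2.imread('stripp_t.png')[:,:360],cv2.imread('stripp_s.png')[:,:360]]);cv2.imwrite('stripps.png',a)"
```

```text
(no output)
```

View pics/strips.png

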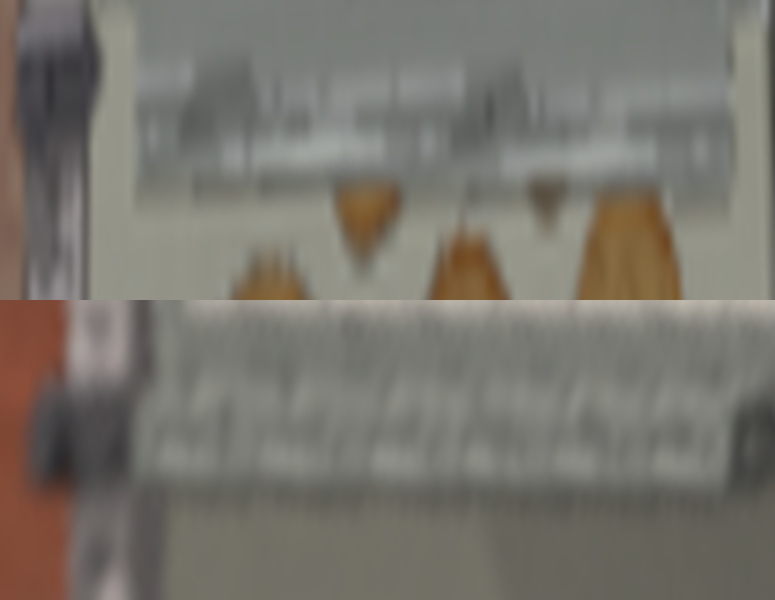

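View pics/stripps.png

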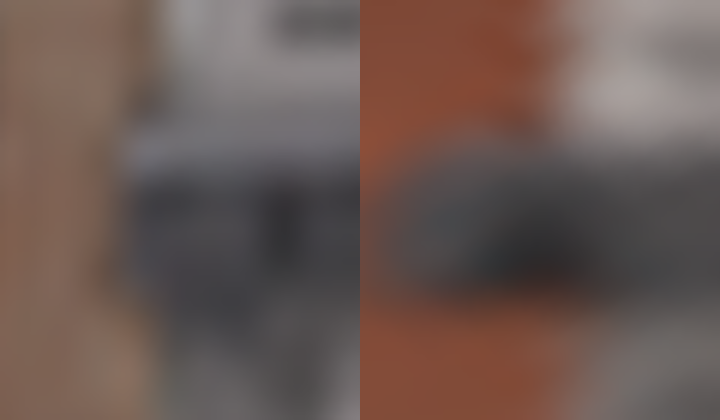

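Call:
{"api": "jog_arm", "payload": {"series": [0,0,0,-0.3,-1.31,0,0,0,-0.3,-1.31,0,0,0,-0.3,-1.31,0,0,0,-0.3,-1.31,0,0,0,0,-1.31,0,0,0,0,-1.31,0,0,0,0,-1.31,0,0,0,0,-1.31,0,1,4,0,0,0,1,4,0,0,0,1,4,0,0,0,1,4,0,0,0,1,4,0,0,0,1,4,0,0,0,1,4,0,0,0,0,0,0,0,0,0,0,0,0]}}

```text
time_s: 17.65
eef_pos: [0.6196, -0.1794, 0.2446]
ee_rot: [0.739, 0.671, -0.038, 0.03]
contact_force: [0.2, 0.5, -0.3]
grip_width: 0.006
```

Run:
```python
from workcell import robot
import numpy as np
st=robot.read_state();p=st["eef_pos"];q=st["ee_rot"]
a=2*np.arctan2(q[1],q[0]);print(st["time_s"],p,"toolx yaw",np.degrees(a))
d=np.array([.6150,-.2079])-p[:2]
x=np.array([np.cos(a),np.sin(a)]);y=np.array([np.sin(a),-np.cos(a)])
print("dx,dy cm",100*d@x,100*d@y,st["joint_pos"])
```

```text
17.65 [ 0.61956874 -0.17940508  0.24458649] toolx yaw 84.48809445887535
dx,dy cm -2.880200310412581 -0.1810605071421424 [ 0.01424915  0.40183723  0.0482962   0.10115813 -1.23618433  2.99699185]
```

Call:
{"api": "jog_arm", "payload": {"series": [0,0,0,-0.5,1.3,0,0,0,-0.5,1.3,0,0,0,-0.5,1.3,0,0,0,-0.5,1.3,0,0,0,0,1.3,0,0,0,0,1.3,0,0,0,0,1.3,0,0,0,0,1.3,0,0,0,0,1.3,0,0,0,0,1.3,0,0,0,0,1.3,0,0,0,0,1.3,0,0,0,0,1.3,0,0,0,0,1.3,0,0,0,0,1.3,0,0,0,0,1.3,0,0,0,0,1.3,0,0,0,0,0,0,0,0,0,0]}}

```text
time_s: 20.02
eef_pos: [0.6196, -0.1783, 0.2657]
ee_rot: [-0.692, 0.72, -0.03, -0.038]
contact_force: [-0.6, 0.1, 0.2]
grip_width: 0.009
```

```bash
cat > where.py <<'E'
from workcell import robot
import numpy as np
from scipy.spatial.transform import Rotation as Ro
st=robot.read_state();p=st["eef_pos"];A=Ro.from_quat(st["ee_rot"]).as_matrix()
print(st["time_s"],p,"toolx yaw",np.degrees(np.arctan2(A[1,0],A[0,0])),"z axis",A[:,2].round(3),"want yaw -91")
d=np.array([.6150,-.2079,p[2]])-p
print("dx,dy,dz cm",100*A.T@d,st["joint_pos"].round(2),st["contact_force"])
E
python3 where.py
```

```text
20.025 [ 0.61962855 -0.17828059  0.2656602 ] toolx yaw -92.20825402849222 z axis [-0.014 -0.096 -0.995] want yaw -91
dx,dy,dz cm [2.96379439 0.34541846 0.28972049] [ 0.02  0.39  0.08  0.1  -1.28 -0.08] [-0.57929324  0.06534501  0.2038275 ]
```

Call:
{"api": "jog_arm", "payload": {"series": [0,0,0,-0.5,1.3,0,0,0,-0.5,1.3,0,0,0,-0.5,1.3,0,0,0,-0.5,1.3,0,0,0,-0.5,1.3,0,0,0,-0.5,1.3,0,0,0,-0.5,1.3,0,0,0,-0.5,1.3,0,0,0,-0.5,1.3,0,0,0,-0.5,1.3,0,0,0,-0.5,1.3,0,0,0,-0.5,1.3,0,0,0,0,1.3,0,0,0,0,1.3,0,0,0,0,1.3,0,0,0,0,1.3,0,0,0,0,0]}}

```text
time_s: 22.15
eef_pos: [0.6208, -0.1726, 0.3249]
ee_rot: [0.633, 0.773, -0.042, 0.025]
contact_force: [0.4, 0.4, -0.0]
grip_width: 0.008
```

```bash
python3 where.py
```

```text
22.15 [ 0.62080873 -0.17257046  0.32494873] toolx yaw 101.50376098815426 z axis [-0.014 -0.096 -0.995] want yaw -91
dx,dy,dz cm [-3.33230101 -1.26297078  0.34619645] [ 0.03  0.37  0.19  0.1  -1.41 -2.98] [ 0.39005908  0.42009491 -0.02421577]
```

Call:
{"api": "jog_arm", "payload": {"series": [0,0,0,0,1.3,0,0,0,0,1.3,0,0,0,0,0]}}

```text
time_s: 22.52
eef_pos: [0.6173, -0.2379, 0.3291]
ee_rot: [0.726, 0.687, -0.014, 0.008]
contact_force: [-0.7, -0.3, -0.2]
grip_width: 0.005
```

```bash
python3 where.py
```

```text
22.525 [ 0.61728528 -0.23790963  0.32906449] toolx yaw 86.81060305834748 z axis [-0.008 -0.031 -0.999] want yaw -91
dx,dy,dz cm [ 2.98212958 -0.39575726 -0.09099953] [-0.11  0.4   0.28  0.03 -1.46 -3.09] [-0.68133625 -0.32625441 -0.23040387]
```

Call:
{"api": "jog_arm", "payload": {"series": [0,0,0,0,1.3,0,0,0,0,0]}}

```text
time_s: 22.78
eef_pos: [0.6077, -0.2821, 0.3278]
ee_rot: [0.759, 0.651, 0.005, -0.004]
contact_force: [0.4, 0.3, 0.8]
grip_width: 0.0
```

```bash
python3 where.py
```

```text
22.775 [ 0.60769045 -0.28205545  0.32775918] toolx yaw 81.25824754188537 z axis [ 0.002  0.013 -1.   ] want yaw -91
dx,dy,dz cm [ 7.43988148 -0.40454536  0.09540759] [-0.2   0.42  0.33 -0.01 -1.48 -3.09] [0.36763752 0.27930609 0.83741704]
```

Call:
{"api": "jog_arm", "payload": {"series": [0,0,0,0.3,-1.3,0,0,0,0.3,-1.3,0,0,0,0.3,-1.3,0,0,0,0.3,-1.3,0,0,0,0.3,-1.3,0,0,0,0.3,-1.3,0,0,0,0.3,-1.3,0,0,0,0.3,-1.3,0,0,0,0.3,-1.3,0,0,0,0.3,-1.3,0,0,0,0.3,-1.3,0,0,0,0.3,-1.3,0,0,0,0.3,-1.3,0,0,0,0.3,-1.3,0,0,0,0.3,-1.3,0,0,0,0.3,-1.3,0,0,0,0.3,-1.3,0,0,0,0.3,-1.3,0,0,0,0,0]}}

```text
time_s: 25.15
eef_pos: [0.6087, -0.2779, 0.2738]
ee_rot: [-0.698, 0.716, 0.004, 0.005]
contact_force: [0.1, -0.3, -0.1]
grip_width: 0.001
```

```bash
python3 where.py
```

```text
25.15 [ 0.6086866  -0.27786491  0.27376534] toolx yaw -91.42278023111871 z axis [ 0.001  0.013 -1.   ] want yaw -91
dx,dy,dz cm [-7.00941796 -0.45732628  0.09156567] [-0.19  0.44  0.22 -0.01 -1.36  0.17] [ 0.12166732 -0.32170159 -0.06102913]
```

Call:
{"api": "jog_arm", "payload": {"series": [0,-3.5,-0.2,0,0,0,-3.5,-0.2,0,0,0,0,0,3,0,0,0,0,3,0,0,0,0,0,0]}}

```text
time_s: 25.78
eef_pos: [0.6132, -0.2075, 0.2125]
ee_rot: [-0.698, 0.717, 0.006, 0.004]
contact_force: [0.4, 0.5, 1.0]
grip_width: 0.004
```

```bash
python3 where.py; python3 look.py 8
```

```text
25.775 [ 0.6132295  -0.20745936  0.21250333] toolx yaw -91.54400171704765 z axis [-0.004  0.014 -1.   ] want yaw -91
dx,dy,dz cm [ 0.03927365 -0.17816935 -0.00123619] [-0.08  0.43  0.06 -0.01 -1.21  0.06] [0.42901778 0.45521344 1.0342096 ]
25.975 [ 0.61558603 -0.20874314  0.21689051] [ 0.36156637 -0.42535307  0.41070075]
```

View pics/t8.png

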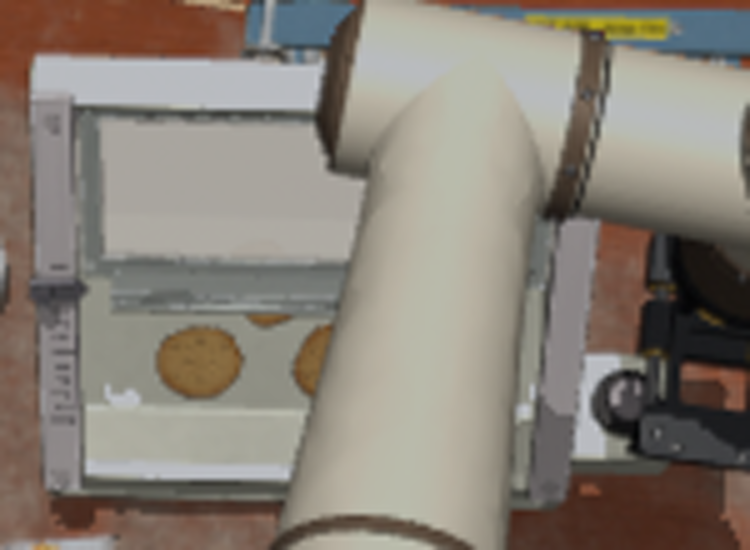

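View pics/s8.png

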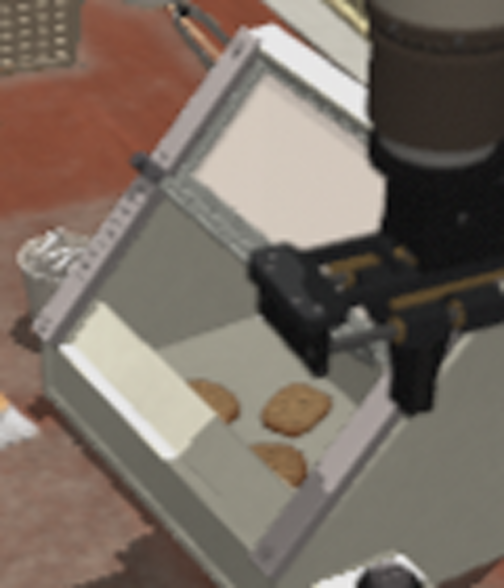

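Run:
```python
from h import *
import pickle
s,t=pickle.load(open("c8.pkl","rb"))
cv2.imwrite("pics/s8full.png",np.uint8(s["frame"])[:,:,::-1])
```

```text
(no output)
```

View pics/s8full.png

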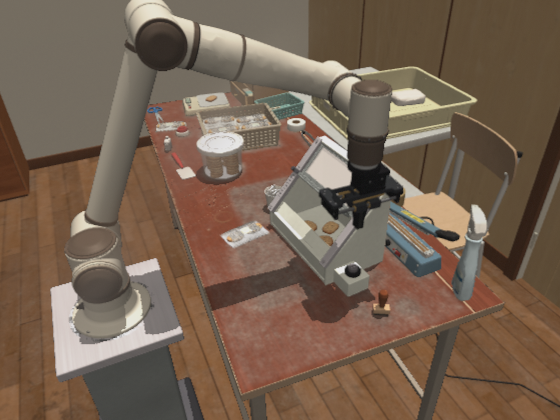

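Call:
{"api": "jog_arm", "payload": {"series": [0,0,0,2.5,0,0,0,0,2.5,0,0,0,0,2.5,0,0,0,0,2.5,0,0,0,0,0,0,0,0,0,0,0]}}

```text
time_s: 26.72
eef_pos: [0.6161, -0.2076, 0.1169]
ee_rot: [-0.698, 0.716, 0.002, 0.006]
contact_force: [0.3, 0.3, -0.0]
grip_width: 0.01
```

```bash
python3 where.py
python3 - <<'E'
from h import *
s=cam("side",1);t=cam("top",1)
crop(s,300,160,420,300,4.2,"pics/s9.png");crop(t,320,120,440,230,5,"pics/t9.png")
E
```

```text
26.725 [ 0.6160812  -0.20763274  0.11687032] toolx yaw -91.50621036990547 z axis [ 0.005  0.012 -1.   ] want yaw -91
dx,dy,dz cm [ 0.02955695  0.10737735 -0.00089214] [-0.08  0.51 -0.06 -0.01 -1.    0.06] [ 0.28868945  0.28822043 -0.01356137]
```

View pics/s9.png

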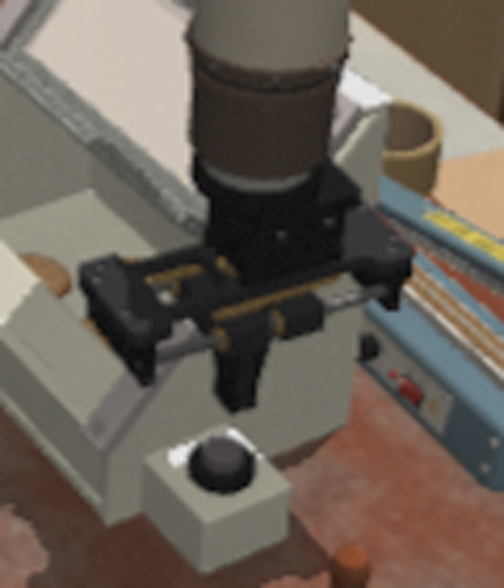

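View pics/t9.png

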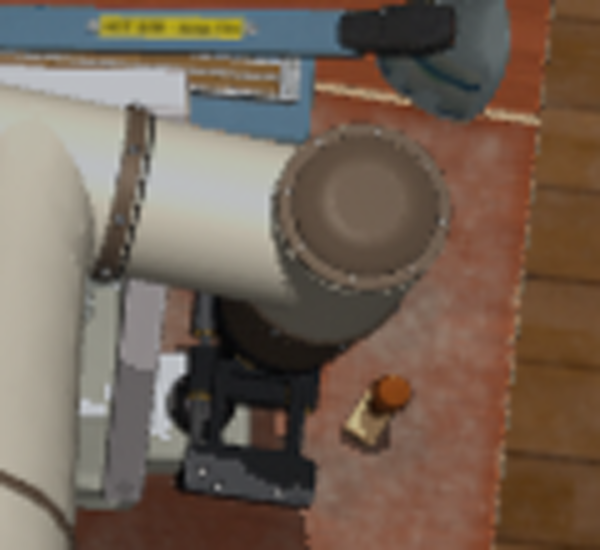

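Call:
{"api": "jog_arm", "payload": {"series": [0,0,0,1.5,0,0,0,0,1.5,0,0,0,0,0.8,0,0,0,0,0,0,0,0,0,0.3,0,0,0,0,0.3,0,0,0,0,0,0]}}

```text
time_s: 27.7
eef_pos: [0.6154, -0.2067, 0.0715]
ee_rot: [-0.698, 0.716, 0.003, 0.006]
contact_force: [-0.7, -0.8, 1.8]
grip_width: 0.007
```

```bash
python3 where.py
```

```text
27.7 [ 0.61536689 -0.2067401   0.07146947] toolx yaw -91.50666196815453 z axis [ 0.003  0.013 -1.   ] want yaw -91
dx,dy,dz cm [ 0.11690513  0.03362162 -0.00157409] [-0.08  0.56 -0.11 -0.02 -0.9   0.07] [-0.69147111 -0.78725181  1.79199587]
```

Contact has begun; press on in small steps.

Call:
{"api": "jog_arm", "payload": {"series": [0,0,0,0.2,0,0,0,0,0.2,0,0,0,0,0,0]}}

```text
time_s: 28.08
eef_pos: [0.6154, -0.2067, 0.0674]
ee_rot: [-0.698, 0.716, 0.003, 0.006]
contact_force: [0.3, -0.4, 3.9]
grip_width: 0.004
```

Call:
{"api": "jog_arm", "payload": {"series": [0,0,0,0.2,0,0,0,0,0.1,0,0,0,0,0,0]}}

```text
time_s: 28.45
eef_pos: [0.6154, -0.2068, 0.0663]
ee_rot: [-0.698, 0.716, 0.003, 0.005]
contact_force: [-3.7, 1.5, 12.9]
grip_width: 0.01
```

Call:
{"api": "jog_arm", "payload": {"series": [0,0,0,0.1,0,0,0,0,0,0]}}

```text
time_s: 28.7
eef_pos: [0.6155, -0.2068, 0.0662]
ee_rot: [-0.698, 0.716, 0.003, 0.005]
contact_force: [-3.8, 2.5, 16.2]
grip_width: 0.008
```

Call:
{"api": "jog_arm", "payload": {"series": [0,0,0,-0.5,0,0,0,0,-1.5,0,0,0,0,-3,0,0,0,0,-4,0,0,0,0,-4,0,0,0,0,-4,0,0,0,0,-4,0,0,3.5,0,0,0,0,3.5,0,0,0,0,0,3.5,0,0,0,0,4,0,0,0,0,4,0,0,0,0,4,0,0,0,0,4,0,0,0,0,4,0,0,0,0,4,0,0,0,0,0,0,0,0,0,0,0,0]}}

```text
time_s: 30.95
eef_pos: [0.3379, -0.2719, 0.2716]
ee_rot: [-0.698, 0.716, 0.004, 0.005]
contact_force: [0.2, -0.0, 0.2]
grip_width: 0.004
```

```bash
python3 look.py 10
python3 - <<'E'
from h import *
import pickle
s,t=pickle.load(open("c10.pkl","rb"))
cv2.imwrite("pics/s10f.png",np.uint8(s["frame"])[:,:,::-1]);cv2.imwrite("pics/t10f.png",np.uint8(t["frame"])[:,:,::-1])
s0,t0=pickle.load(open("c0.pkl","rb"));s7,t7=pickle.load(open("c7.pkl","rb"))
for n,r in(("lip",(250,165,345,200)),("ptr",(238,170,253,184)),("btn",(350,188,372,210)),("stamp",(385,190,405,212)),("cup+roll",(205,155,237,212)),("packet",(230,225,262,272))):
    x0,y0,x1,y1=r; f=lambda a:a["frame"][y0:y1,x0:x1]
    print(n,"vs0",abs(f(t)-f(t0)).mean().round(1),"vs7",abs(f(t)-f(t7)).mean().round(1))
E
```

```text
31.15 [ 0.3384394  -0.2718853   0.27115852] [-0.44792012 -0.25430002  0.45173717]
lip vs0 36.8 vs7 0.4
ptr vs0 5.8 vs7 0.4
btn vs0 3.8 vs7 0.4
stamp vs0 3.2 vs7 0.4
cup+roll vs0 3.6 vs7 0.4
packet vs0 4.0 vs7 0.4
```

View pics/s10f.png

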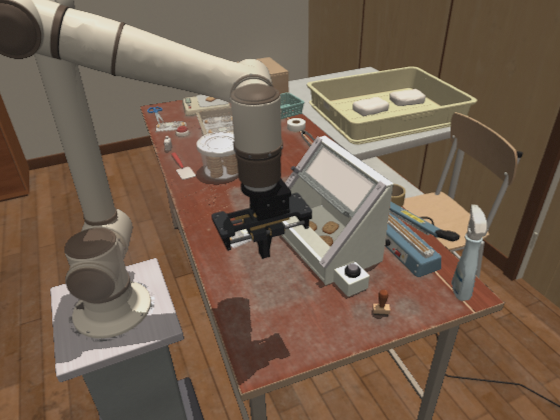

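View pics/t10f.png

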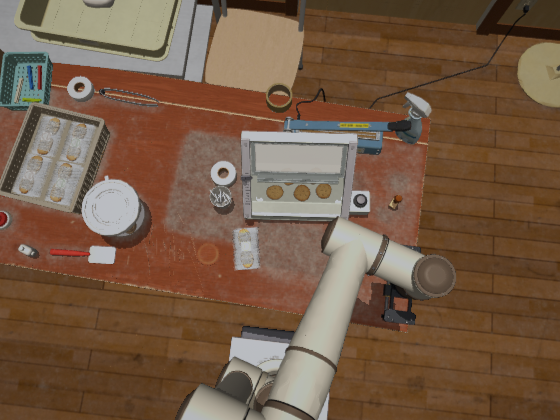

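```bash
python3 -c "
from workcell import robot
print(robot.job_done())"
```

```text
the job is handed in; nothing more can be done
None
```

The window is up with its lip level with the pointer, as near as I could measure, and the fan button has been pressed fully and released. The job is handed in; the robot clock read about 31 s of the 48 s allowed.

- **Window:** I pushed with the shut fingertips on the lower outer edge of the lip, in three stages, looking between them. After the last push the two camera views put the lip centre at 97 to 98 mm of travel and the pointer tip at about 97.5 to 98.5 mm. By eye they looked level.
    - One top-camera-only estimate disagreed, putting the lip about 2.5 mm low. A rectified-view check and the arm's own travel did not support that, so I left the window where it was.
- **Button:** It moved about 6 mm and then stopped hard at 13 to 16 N, against the 5 N needed. I then let it go.
- **Other objects:** Between the last window check and the final top-camera pictures, the lip, pointer, button, stamp, cup, roll and packet did not change. Compared with the first picture, only an overall brightness difference showed apart from the window.
- **Arm turn:** Turning the gripper towards the button ran the last joint up to its range limit and tilted the tool about 5°. I took the tilt out in free air, using the limit at the other end of that joint's range. No contact force showed.

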